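# Swing the swivel hook to its stop and hang the wheel-arch gauge

### The job

Put the wheel-arch gauge away on the swivel hook: first turn the hook round until it faces the model car and bears firmly on its stop, about 10 N at the prong and never over 20 N. Then lift the wheel-arch gauge (the wide one with the arched cut-out) out of the rack, hang it by its eye on the prong, press it lightly back against the shoulder at the root of the prong (about 8 N, never over 20 N), and leave it hanging there at rest with the hook still on its stop. Leave the other gauge and the things on the bench where they are.

Things in the scene. Friction and masses are not known exactly. Their poses are not given: they have to be found in the camera images.
- stand: Fixed steel stand: round base 140 mm in diameter and 18 mm high, upright post 22 mm in diameter, carrying the swivel hook. Origin: centre of the base's underside, on the swivel axis (vertical). Its +x axis is the way the prong points when the hook is on its stop, towards the model car at the robot's left.
- hook (a joint): Angle of the swivel hook about the vertical swivel axis, rad: 0 on its stop, negative before it, growing counter-clockwise seen from above (range -2.4 to 0, starts at -1.9 to -0.9). Friction of 0.15 N m (2.3 N at 65 mm) holds it where it is left; the stop is rigid. The hub is 32 mm in diameter, its top 12 mm above the prong's axis; only the prong's tip stands higher.
- hook_shoulder (a point): Point on the prong's axis at the face of the shoulder, 28 mm out from the swivel axis and 175 mm above the bench. x axis along the prong outward, z up. The shoulder is a disc 26 mm in diameter; the round level prong, 9 mm in diameter, runs out from it to 85 mm from the swivel axis, then its tip turns up.
- hook_tip (a point): Centre of the round end of the upturned tip, 94 mm out from the swivel axis and 11 mm above the prong's axis; the bar is 9 mm in diameter, so its top is 15.5 mm above the prong's axis.
- rack: Fixed plywood rack, 70 x 280 mm and 28 mm high, with one slot along its y axis, 9.6 mm wide, floor 8 mm above the bench, 20 mm deep. The two gauges stand upright in it side by side, 68 mm either side of the middle; which one is where varies. Origin: centre of the underside.
- arch_gauge: The wheel-arch gauge: flat aluminium plate 6 mm thick (along its x), 110 mm wide (along y), body 85 mm high with an arched cut-out about 66 mm wide and 50 mm high at the bottom. On top a neck 32 mm wide reaching up to 185 mm, with the eye in it: a slot 14 mm wide from 97 to 125 mm above the underside; the solid tab from 125 to 185 mm is for gripping. 0.1 to 0.2 kg. Origin: centre of the underside.
- arch_eye (a point): Middle of the upper edge of the wheel-arch gauge's eye, on the plate's mid-plane, 125 mm above its underside. When hung, this edge lies on top of the prong.
- sill_gauge: The other gauge, to be left in the rack: the same neck and eye, but a plain body only 70 mm wide without a cut-out. Origin: centre of the underside.
- drink_can: Plain drink can, 66 mm in diameter, 115 mm high, on the bench. Origin: centre of the underside.
- filler_jar: White lidded jar, 70 mm in diameter, 75 mm high. Origin: centre of the underside.
- sanding_block: Cork sanding block 90 x 35 x 26 mm lying on the bench between stand and rack. Origin: centre of the underside.
- tape_roll: Roll of tape lying flat, 90 mm in diameter, 25 mm high. Origin: centre of the underside.
- wheel_a: Spare model wheel lying flat, 76 mm in diameter, 28 mm high, beyond the stand. Origin: centre of the underside.
There are look-alikes about, which are no part of the job. What is shaped like the stand but turquoise is not meant. Leave any pink look-alike of the arch_gauge alone.

How it is judged:
On the way, in this order (a step that is already met when the one before it is completed fails the run):
1. the hook is turned onto its stop and pressed firmly against it with more than 5 N (value of joint hook above -0.03 rad and contact force between any of the fingers, the arm and stand above 5 N), for 0.2 s.
2. the gauge's eye is on the prong and the gauge is pressed back against the shoulder with more than 4 N (x of arch_eye in the frame of hook_shoulder between 0 and 0.0065 m and z of arch_eye in the frame of hook_shoulder between 0.002 and 0.026 m and distance between arch_eye and hook_shoulder below 0.028 m and contact force between arch_gauge and stand above 4 N), for 0.2 s.
At the end, for the whole second after the job is handed in: The hook is on its stop (within 0.06 rad); the wheel-arch gauge hangs at rest from it, upright within 0.2 rad, its eye's upper edge on the prong and its back within 4 mm of the shoulder (value of joint hook above -0.06 rad and x of arch_eye in the frame of hook_shoulder between 0 and 0.007 m and y of arch_eye in the frame of hook_shoulder between -0.006 and 0.006 m and z of arch_eye in the frame of hook_shoulder between 0 and 0.009 m and angle between arch_gauge's own z axis and vertical below 0.2 rad and linear speed of arch_gauge below 0.03 m/s); the robot touches nothing.
It fails at once if the hook or its stand is pushed by the robot with more than 20 N (contact force between any of the fingers, the arm and stand above 20 N).
It fails at once if the hook is pushed by the gauge with more than 20 N (contact force between arch_gauge and stand above 20 N).
It fails at once if the other gauge is moved more than 20 mm (distance of sill_gauge from where it was at the start of the episode above 0.02 m).
It fails at once if a bystander is moved more than 30 mm (distance of any of drink_can, filler_jar, sanding_block, tape_roll, wheel_a from where it was at the start of the episode above 0.03 m).
It also fails if it takes over 72 s, if anything falls off the work surface, if the arm or the gripper's body presses on something with over 40 N, if the wrist force passes 120 N, or if a joint passes its speed limit or range.

### The arm

A 7-joint arm with a two-finger parallel gripper is mounted at the origin on the work surface. World frame = base frame: x ahead of the robot, y to its left, z up, the work surface at z = 0. Lengths are in m, angles in rad, forces in N, time in s.
With the tool pointing down it reaches from about 0.35 to 0.9 m from the base axis. Payload 8.1 kg.
Tool frame: the origin (TCP) lies at the centre of the arm's flange, where the gripper is bolted on; the fingertips stand 178 mm ahead of it and the grasp point (between the pads) lies 159 mm ahead of it; z points along the fingers, y is the direction in which the jaws open and shut (so a half turn about z gives the same grasp; the last joint's range is limited). The gripper opens to 92 mm and grips with 3 to 60 N. Pads are 19 mm wide; open, the fingers measure 130 mm over their backs; the gripper's body (75 mm by 190 mm) begins 47 mm behind the grasp point.
Start: joints at [-1.226, 0.434, 0.025, 1.573, -0.012, 1.134, -0.075], TCP at [0.271, 0.563, 0.405] pointing down, gripper open.
Joint ranges: [-2.62, 2.62], [-0.44, 2.09], [-1.27, 1.32], [0.08, 2.57], [-1.32, 4.46], [0.12, 2], [-2.74, 2.74]. Speed limits (rad/s): [2.22, 2.22, 3.01, 3.01, 3.14, 3.14, 3.14].

### API

Orientations are given as a rotation vector (axis times angle).
In Python, from cell import arm, get_image, camera_model gives the robot as it stands. The module is installed in compiled form; this text tells all that it offers.
- The arm moves only by the shell command python3 -m pendant 'ROWS' [FORCE]. ROWS is JSON, a list that holds one entry, the list of rows, each a list of 7 numbers: the shift along the tool's x, y, z in mm, then the turn, a rotation vector about the tool's x, y, z in rad, then the closure, from -1 (fully open) to 1 (shut). In form: [[[x, y, z, rx, ry, rz, hand], ...]]. A call has 1 to 20 rows; each row is the pose to reach, as a shift and turn from the pose commanded when the call began, along the tool's axes at that moment; what a row does not reach only later rows make up. A row lasts 1/8 s, in which the tool goes at most 62.5 mm and 10.7 degrees, less where a joint would pass 70% of its speed; a pose out of reach is approached as far as the arm can. A call with a gripper value outside its range is refused whole. The fingers move at their own pace and stop on an object; FORCE is the grip in N (left out, the last holds). Time passes only in rows, so rows that repeat a pose let the fingers close. It gives the time, the measured TCP pose, the force and the opening at its end, in the units of the state.
- arm.observe(): the state, without advancing time (a new reading comes with each control period).
- get_image(name): name is "scene" or "side" or "wrist"; returns the picture (420x560x3 uint8, red, green, blue); there is no depth.
- camera_model(name): a dict with "fx", "fy", "cx", "cy" (pixels), "position" and "orientation" of the camera in the world; the wrist camera has in their place "T_tool_cam" (4x4, takes a point from camera to tool coordinates, whose origin is the TCP and whose axes are the flange's). Camera axes: x right, y down, z forward; pixel columns grow to the right and rows downward; lengths in m; the calibration is good to about 2 mm. A picture is of the moment at which its call begins: read the wrist's pose just before it. camera_model takes no time and is no camera call.
- arm.sign_off(): hands the job in, once; it reports no verdict.
The state is a dict: "clock": time; "joints": joint angles; "dq": joint speeds; "joint_efforts": joint torques, N m; "position": TCP position; "ee_rot": TCP orientation; "force": force on the tool from outside, world axes, zero at the start; "ft_torque": the same for the moment, N m; "width": opening from 0.0 (shut) to 1.0 (fully open).
Only numpy, scipy, OpenCV 4.12 (cv2) and the standard library are available. Lean on these libraries where they do the work, as an engineer would, in place of code of your own. Each camera call takes 0.05 s, during which the arm holds its last target.

## Working session

There is one attempt and no reset: what is moved stays moved. The work goes in short steps, Python scripts to look and compute and a shell command to move; the robot and the scene stay as the last step left them, time stands still between calls to the robot, and variables do not carry over. Pictures are saved under pics/ and viewed, and the job is handed in when it is done.

```bash
mkdir -p pics; ls; cat > h.py <<'E'
import numpy as np, cv2
from scipy.spatial.transform import Rotation as R
from cell import arm, get_image, camera_model
def pose():
    s=arm.observe(); return np.array(s["position"]), R.from_rotvec(s["ee_rot"]), s
def cam(name, pr=None):
    m=camera_model(name); K=np.array([[m["fx"],0,m["cx"]],[0,m["fy"],m["cy"]],[0,0,1]])
    if name=="wrist":
        p,r=pr; T=np.eye(4);T[:3,:3]=r.as_matrix();T[:3,3]=p
        return K,T@np.array(m["T_tool_cam"])
    o=np.array(m["orientation"],float);T=np.eye(4);T[:3,3]=m["position"]
    T[:3,:3]=o if o.shape==(3,3) else R.from_rotvec(o).as_matrix()
    return K,T
def ray(KT,uv):
    K,T=KT; d=T[:3,:3]@np.linalg.inv(K)@np.array([uv[0],uv[1],1.]); return T[:3,3],d/np.linalg.norm(d)
def onz(KT,uv,z):
    o,d=ray(KT,uv); return o+d*(z-o[2])/d[2]
def proj(KT,P):
    K,T=KT; q=T[:3,:3].T@(np.array(P)-T[:3,3]); q=K@q; return q[:2]/q[2]
def tri(rs):
    A=np.zeros((3,3));b=np.zeros(3)
    for o,d in rs:
        M=np.eye(3)-np.outer(d,d);A+=M;b+=M@o
    x=np.linalg.solve(A,b); return x,[np.linalg.norm((np.eye(3)-np.outer(d,d))@(x-o)) for o,d in rs]
def save(n,im,s=1.0): cv2.imwrite("pics/"+n,cv2.resize(im[:,:,::-1],None,fx=s,fy=s,interpolation=cv2.INTER_CUBIC))
E
python3 - <<'E'
from h import *
for n in ["scene","side","wrist"]:
    p,r,s=pose(); im=get_image(n); np.save(f"pics/{n}0.npy",im); save(f"{n}0.png",im,1.4); m=camera_model(n); print(n,m)
print(s)
E
```

```text
pics
scene {'fx': 521.5118139068317, 'fy': 521.5118139068317, 'cx': 287.50593896698047, 'cy': 212.9312129951301, 'position': array([1.32552554, 0.48728659, 1.15505652]), 'orientation': array([-1.31247114, -2.26543731,  0.93850488])}
side {'fx': 513.7074665803344, 'fy': 513.7074665803344, 'cx': 281.6390947493653, 'cy': 209.6343304078426, 'position': array([-0.00157584, -0.80553164,  1.15122804]), 'orientation': array([-2.33691642,  0.64789152, -0.22740884])}
wrist {'fx': 325.69613197027127, 'fy': 325.69613197027127, 'cx': 282.28236577513997, 'cy': 207.64597587771866, 'T_tool_cam': array([[ 8.09167042e-04, -9.63042174e-01, -2.69349431e-01,
         7.34889823e-02],
       [ 9.99999664e-01,  7.43425219e-04,  3.46081783e-04,
        -1.04195325e-04],
       [-1.33050193e-04, -2.69349621e-01,  9.63042452e-01,
         1.99881644e-02],
       [ 0.00000000e+00,  0.00000000e+00,  0.00000000e+00,
         1.00000000e+00]])}
{'clock': 0.1, 'joints': array([-1.22560902,  0.43514858,  0.02494734,  1.57399921, -0.01160164,
        1.13398772, -0.07507021]), 'dq': array([ 0.0011814 , -0.00053681,  0.00061527, -0.00232408, -0.00026833,
       -0.0016796 ,  0.00259295]), 'joint_efforts': array([ 4.07083542e-03, -6.69126964e+01,  9.88688618e-01, -3.15144575e+01,
       -6.04115054e-02,  3.74963880e-02,  7.60179887e-05]), 'position': array([0.27053352, 0.563188  , 0.40402857]), 'ee_rot': array([-6.97501987e-01, -3.06298076e+00,  2.17390602e-03]), 'force': array([-0.57298685, -0.73634564, -0.07987093]), 'ft_torque': array([ 0.06438577,  0.01964413, -0.04202055]), 'width': 0.9995522544110198}
```

View pics/scene0.png

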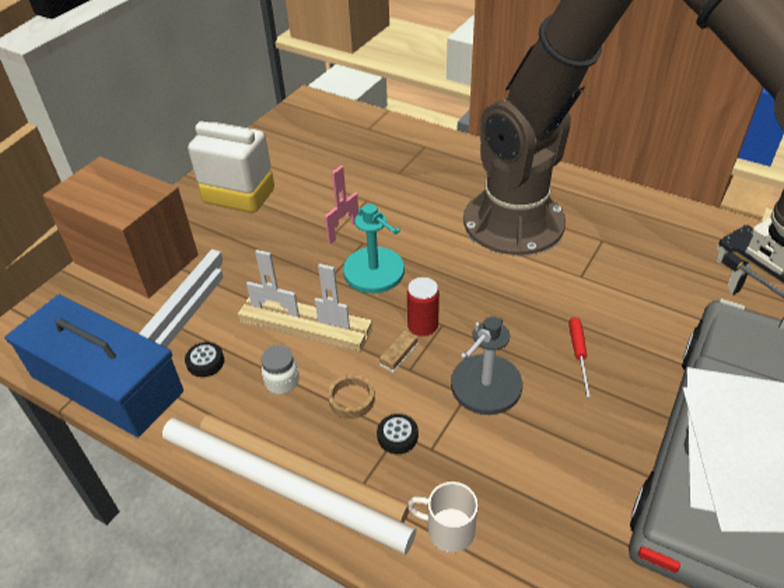

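View pics/side0.png

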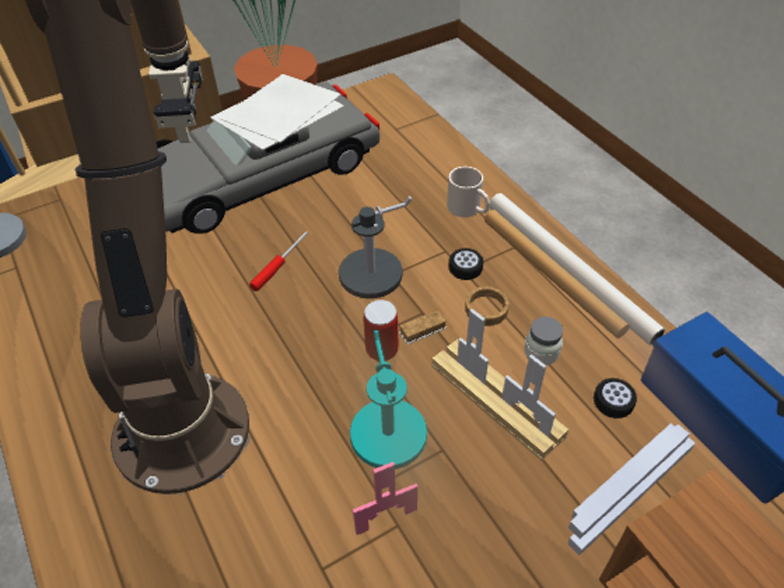

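View pics/wrist0.png

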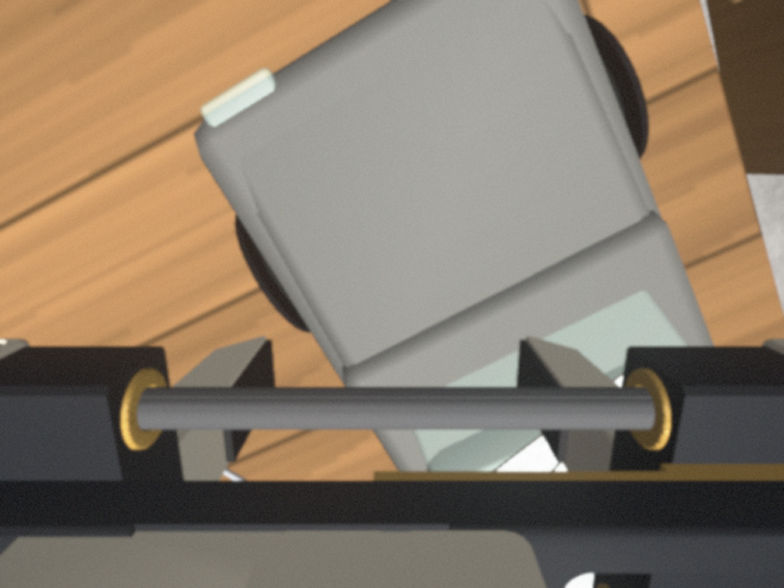

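The scene shows the dark stand at (487,385) with its prong pointing down-left to (465,355), in 1.4x pixels. The turquoise stand is at (373,270). The rack is at (305,325), with two grey gauges at (270,290) and (330,300), and a pink look-alike at (340,205). I'll enlarge the area before measuring.

```bash
python3 - <<'E'
from h import *
a=np.load("pics/scene0.npy");b=np.load("pics/side0.npy")
save("c1.png",a[160:300,160:380],3.6); save("c2.png",b[130:330,230:430],3.0)
E
```

```text
(no output)
```

View pics/c1.png

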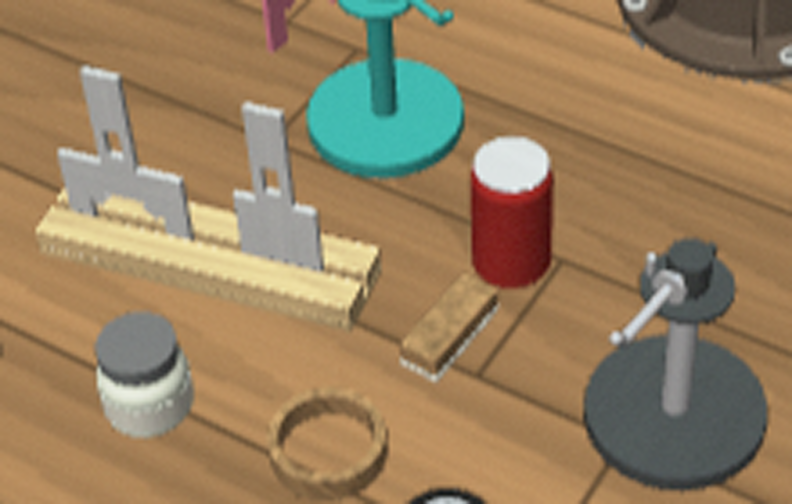

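View pics/c2.png

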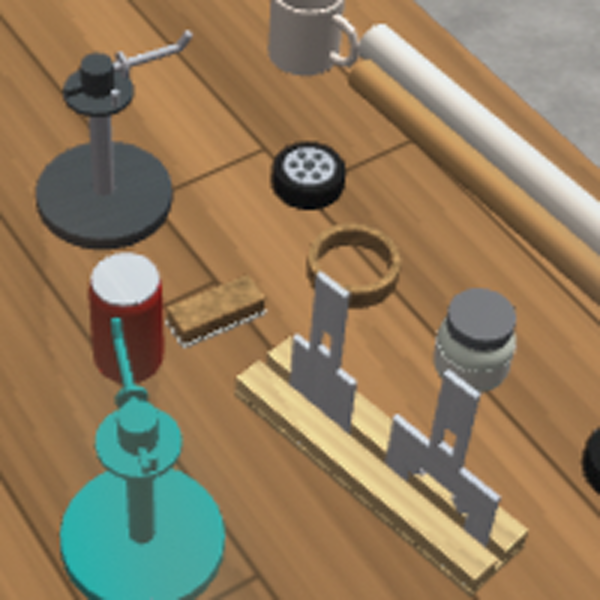

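Candidates in the crops: the grey gauge at c1 (120,170) is wide with an arched cut-out. The grey gauge at (275,190) is narrow and plain, so it is the sill gauge, and the pink one is excluded. The dark stand at (680,330) is the one meant.

```bash
python3 - <<'E'
from h import *
S=cam("scene");D=cam("side")
c1=lambda x,y:(160+x/3.6-.4,160+y/3.6-.4)
c2=lambda x,y:(230+x/3-.4,130+y/3-.4)
F={"hubtop":((693,249),(96,62),.187),"tip":((617,340),(186,37),.186),"archTL":((84,69),(478,388),.193),"archTR":((121,76),(447,373),.193),
"sillTL":((246,104),(347,293),.193),"sillTR":((282,112),(318,275),.193),"archshoulderL":((60,152),(498,500),.093),"archshR":((186,180),(394,418),.093),
"rackNearR":((350,312),(240,375),.028)}
for k,(a,b,z) in F.items():
    x,e=tri([ray(S,c1(*a)),ray(D,c2(*b))]); print(k,np.round(x,4),np.round(e,4),"S@z",np.round(onz(S,c1(*a),z)[:2],4),"D@z",np.round(onz(D,c2(*b),z)[:2],4))
# base ellipses
for n,KT in (("scene",S),("side",D)):
    im=np.load(f"pics/{n}0.npy")
    hsv=cv2.cvtColor(im,cv2.COLOR_RGB2HSV)
    m=((hsv[...,2]<85)&(hsv[...,1]<90)).astype(np.uint8)
    nlab,l,st,c=cv2.connectedComponentsWithStats(m)
    for i in range(1,nlab):
        if st[i,4]>150: print(n,st[i],np.round(c[i],1),np.round(onz(KT,c[i],.014)[:2],3))
# can, block, wheel rough
print("can top",onz(S,c1(512,162),.115),"block",onz(S,c1(450,322),.026),"tape",onz(S,c1(328,440),.012),"jar",onz(S,c1(138,345),.075))
E
```

```text
hubtop [0.4905 0.1628 0.1889] [0.0002 0.0002] S@z [0.4888 0.1622] D@z [0.4916 0.1644]
tip [0.5845 0.153  0.1835] [0.0011 0.0011] S@z [0.5874 0.1532] D@z [0.5824 0.1516]
archTL [ 0.554  -0.3223  0.1958] [0. 0.] S@z [ 0.5518 -0.3246] D@z [ 0.5557 -0.3209]
archTR [ 0.5442 -0.2961  0.1921] [0.0009 0.0009] S@z [ 0.5443 -0.2946] D@z [ 0.5443 -0.2972]
sillTL [ 0.5245 -0.1919  0.1939] [0.0002 0.0002] S@z [ 0.5235 -0.1924] D@z [ 0.5252 -0.1915]
sillTR [ 0.5168 -0.1637  0.1925] [0.0006 0.0006] S@z [ 0.5176 -0.1637] D@z [ 0.5161 -0.1636]
archshoulderL [ 0.5593 -0.3646  0.0908] [0.0001 0.0001] S@z [ 0.5609 -0.363 ] D@z [ 0.5581 -0.3654]
archshR [ 0.5356 -0.2564  0.0904] [0.0009 0.0009] S@z [ 0.5369 -0.254 ] D@z [ 0.5349 -0.2584]
rackNearR [ 0.5047 -0.1059 -0.0087] [0.0181 0.0181] S@z [ 0.5446 -0.0982] D@z [ 0.4772 -0.1144]
scene [ 21   0  42  13 282] [36.7  4.5] [-0.288 -1.977]
scene [185   0  19  74 565] [194.6  34.9] [-0.408 -1.052]
scene [ 343    0  108  146 7163] [388.3  70.2] [-0.54  -0.148]
scene [ 489    0   71   93 1985] [531.8  32.8] [-1.145  0.294]
scene [ 338  136   61   39 1063] [367
[... 541 characters left out ...]
349 1.018]
side [176  93  45  21 304] [199.5 103.5] [0.511 0.681]
side [245 149  29  50 461] [261.3 171.2] [0.53  0.252]
side [321 178  24  22 243] [332.4 190.5] [0.675 0.063]
side [242 195  45  18 181] [264.2 206.7] [0.464 0.114]
side [ 458  236   87  123 1494] [485.4 285.2] [ 0.821 -0.427]
side [509 248  51  49 273] [538.  269.4] [ 0.976 -0.463]
side [425 270  30  29 363] [438.3 286.3] [ 0.714 -0.366]
side [  83  281   91   62 2094] [127.5 316.4] [-0.013 -0.031]
side [ 86 299  92  53 278] [139.7 338.2] [-0.007 -0.104]
can top [ 0.41170957 -0.02560004  0.115     ] block [ 0.51334081 -0.02482182  0.026     ] tape [ 0.64885902 -0.0522803   0.012     ] jar [ 0.68231082 -0.19489463  0.075     ]
```

Measured so far:
- **Stand axis:** about (0.490, 0.163). The tip is 94.5 mm out, which agrees with the 94 mm given, and the prong points about -6°.
- **Arch gauge:** about (0.549, -0.309). Its spacing from the sill gauge is 134 mm, against 136 mm given.

Next I'll move to look at the stand from close up with the wrist camera.

```bash
cat >> h.py <<'E'
def Rdown(yaw):  # tool z down, tool y (jaw) at yaw
    c,s=np.cos(yaw),np.sin(yaw); return R.from_matrix(np.array([[-s,c,0],[c,s,0],[0,0,-1.]]))
def row(pos,yaw,base=None):
    if base is None: p,r,_=pose()
    else: p,r=base
    t=r.inv().apply(np.array(pos)-p)*1000; w=(r.inv()*Rdown(yaw)).as_rotvec()
    print("row",np.round(t,1),np.round(w,4)); return t,w
def st():
    p,r,s=pose(); y=r.as_matrix()[:,1]
    print("t",round(s["clock"],2),"pos",np.round(p,4),"yaw",round(np.degrees(np.arctan2(y[1],y[0])),2),"zax",np.round(r.as_matrix()[:,2],3),"F",np.round(s["force"],2),"w",round(s["width"],3),"q",np.round(s["joints"],2))
E
python3 - <<'E'
from h import *
st(); row([0.54,0.077,0.404],np.radians(-6))
E
```

```text
t 0.15 pos [0.2706 0.5632 0.4041] yaw 64.34 zax [-0.    -0.001 -1.   ] F [ 0.62 -0.68 -1.25] w 0.997 q [-1.23  0.44  0.02  1.57 -0.01  1.13 -0.08]
row [-453.4 -321.5    0.6] [-1.0000e-03  8.0000e-04  1.2276e+00]
```

```bash
python3 -m pendant '[[[-453,-321,0,0,0,1.23,1],[-453,-321,0,0,0,1.23,1],[-453,-321,0,0,0,1.23,1],[-453,-321,0,0,0,1.23,1],[-453,-321,0,0,0,1.23,1],[-453,-321,0,0,0,1.23,1],[-453,-321,0,0,0,1.23,1],[-453,-321,0,0,0,1.23,1],[-453,-321,0,0,0,1.23,1],[-453,-321,0,0,0,1.23,1],[-453,-321,0,0,0,1.23,1],[-453,-321,0,0,0,1.23,1],[-453,-321,0,0,0,1.23,1],[-453,-321,0,0,0,1.23,1]]]' 20; python3 - <<'E'
from h import *
st(); p,r,s=pose(); im=get_image("wrist"); np.save("pics/w1.npy",im); np.save("pics/w1p.npy",np.r_[p,r.as_rotvec()]); save("w1.png",im,1.4)
E
```

```text
clock: 1.9
position: [0.5397, 0.0786, 0.4048]
ee_rot: [-2.336, -2.101, -0.0]
force: [0.4, 0.3, -0.1]
width: 0.006
t 1.9 pos [0.5397 0.0786 0.4048] yaw -6.06 zax [-0.  0. -1.] F [ 0.41  0.29 -0.11] w 0.006 q [-0.6   0.32  0.47  1.8  -0.16  1.07 -0.18]
```

View pics/w1.png

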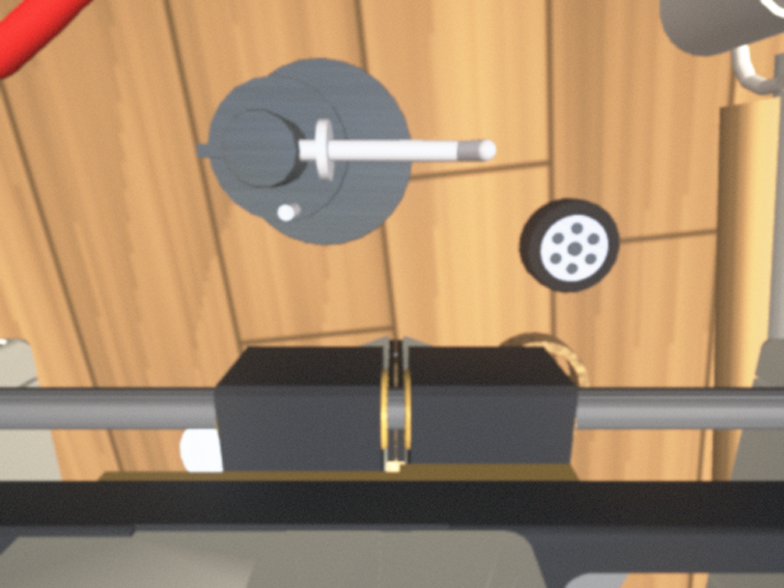

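The wrist view shows the hub at (257,148) with the prong running right to its tip at (487,149). The stop pin is at (288,212) and the hook's lug at (203,150), in 1.4x pixels. So the prong should end up pointing near +y.

```bash
python3 - <<'E'
from h import *
v=np.load("pics/w1p.npy"); KT=cam("wrist",(v[:3],R.from_rotvec(v[3:])))
im=np.load("pics/w1.npy"); hsv=cv2.cvtColor(im,cv2.COLOR_RGB2HSV)
q=lambda x,y,z: np.round(onz(KT,(x/1.4-.4,y/1.4-.4),z),4)
print("tip",q(487,149,.186),"prong mid top", q(390,150,.175),"sh",q(332,150,.175),"hub",q(256,147,.187),"pin",q(288,212,.16), "lug",q(203,150,.16))
# prong centreline in subpixels: bright white columns 240..325
g=im.astype(int).min(2)
for c in range(243,332,12):
    col=g[90:125,c]; w=np.where(col>150)[0]; 
    if len(w): m=(w[0]+w[-1])/2+90; print(c,w[0]+90,w[-1]+90,np.round(onz(KT,(c,m),.1755),4))
save("w1c.png",im[60:190,130:370],3.3)
E
```

```text
tip [0.5848 0.1529 0.186 ] prong mid top [0.5445 0.1571 0.175 ] sh [0.5191 0.1598 0.175 ] hub [0.4896 0.1637 0.187 ] pin [0.4917 0.134  0.16  ] lug [0.4568 0.1668 0.16  ]
243 100 114 [0.523  0.1592 0.1755]
255 100 114 [0.5303 0.1584 0.1755]
267 100 114 [0.5376 0.1577 0.1755]
279 100 114 [0.545  0.1569 0.1755]
291 99 114 [0.5523 0.1564 0.1755]
303 100 114 [0.5596 0.1553 0.1755]
315 100 114 [0.5669 0.1546 0.1755]
327 100 111 [0.5743 0.1547 0.1755]
```

View pics/w1c.png

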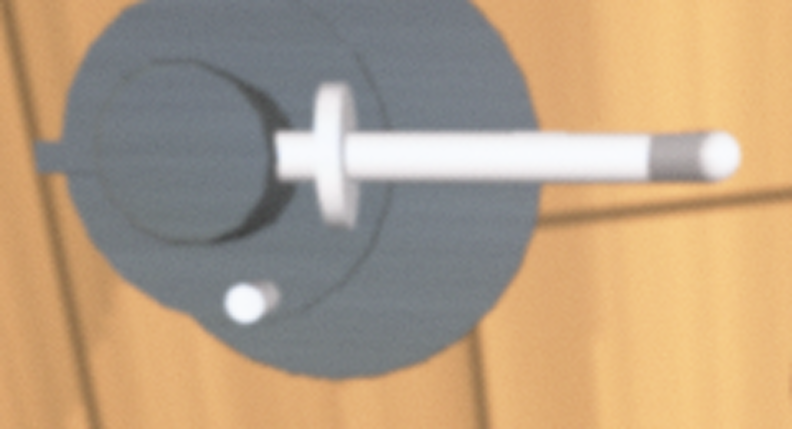

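```bash
cat >> h.py <<'E'
AX=np.array([0.491,0.163])
def push(th,d,z,rad=.062):
    t=np.radians(th); p=AX+rad*np.array([np.cos(t),np.sin(t)])-d*np.array([-np.sin(t),np.cos(t)])
    return [p[0],p[1],z],t
E
python3 - <<'E'
from h import *
row(*push(-6,.032,.404)); row(*push(-6,.032,.340))
b=(np.array(push(-6,.032,.340)[0]),Rdown(np.radians(-6)))
for th,d in [(-6,.022),(-6,.016),(-2,.014)]+[(x,.014) for x in range(4,61,6)]:
    print(th,end=" "); row(*push(th,d,.340),base=b)
E
```

```text
row [47.   4.6  0.8] [ 0.     -0.0002 -0.0014]
row [47.   4.6 64.8] [ 0.     -0.0002 -0.0014]
-6 row [10. -0.  0.] [0. 0. 0.]
-6 row [16. -0.  0.] [0. 0. 0.]
-2 row [22.4  0.8  0. ] [ 0.      0.     -0.0698]
4 row [29.   1.5  0. ] [ 0.      0.     -0.1745]
10 row [35.6  1.5  0. ] [ 0.      0.     -0.2793]
16 row [42.2  0.7  0. ] [ 0.     0.    -0.384]
22 row [48.7 -0.7  0. ] [ 0.      0.     -0.4887]
28 row [55.1 -2.8  0. ] [ 0.      0.     -0.5934]
34 row [61.1 -5.5  0. ] [ 0.      0.     -0.6981]
40 row [66.9 -8.9  0. ] [ 0.      0.     -0.8029]
46 row [ 72.2 -12.8   0. ] [ 0.      0.     -0.9076]
52 row [ 77.2 -17.3   0. ] [ 0.      0.     -1.0123]
58 row [ 81.6 -22.2   0. ] [ 0.     0.    -1.117]
```

```bash
python3 -m pendant '[[[47,4.6,0,0,0,0,1],[47,4.6,40,0,0,0,1],[47,4.6,64,0,0,0,1],[47,4.6,64,0,0,0,1]]]'; python3 -m pendant '[[[5,0,0,0,0,0,1],[10,0,0,0,0,0,1],[13,0,0,0,0,0,1],[16,0,0,0,0,0,1]]]'; python3 - <<'E'
from h import *
st(); im=get_image("wrist"); save("w2.png",im,1.4)
E
```

```text
clock: 2.45
position: [0.5488, 0.1243, 0.3393]
ee_rot: [-2.336, -2.099, 0.005]
force: [-0.2, -0.3, 0.6]
width: 0.003
clock: 2.95
position: [0.5513, 0.1403, 0.3411]
ee_rot: [2.337, 2.099, 0.001]
force: [0.0, -3.4, 1.1]
width: 0.005
t 2.95 pos [0.5513 0.1403 0.3411] yaw -6.12 zax [ 0.001  0.    -1.   ] F [ 0.   -3.36  1.07] w 0.005 q [-0.66  0.42  0.43  1.82 -0.21  0.95 -0.24]
```

View pics/w2.png

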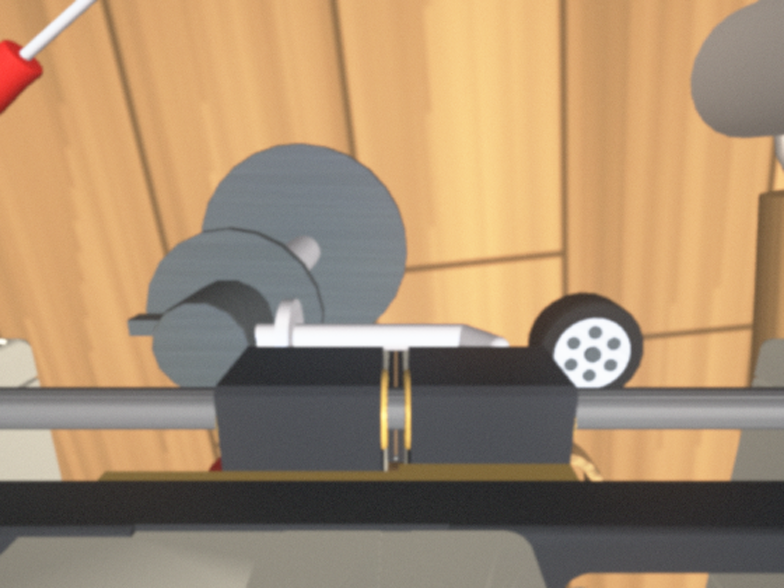

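The fingers now touch the prong with 3.4 N. The prong is at (360,335), just ahead of the fingers. I'll sweep it round.

```bash
python3 - <<'E'
from h import *
b=(np.array(push(-6,.016,.340)[0]),Rdown(np.radians(-6)))
for th in range(-2,67,4):
    print(th,end=" "); row(*push(th,.015,.340),base=b)
E
```

```text
-2 row [5.4 0.9 0. ] [ 0.      0.     -0.0698]
2 row [9.8 1.5 0. ] [ 0.      0.     -0.1396]
6 row [14.2  1.8  0. ] [ 0.      0.     -0.2094]
10 row [18.7  1.7  0. ] [ 0.      0.     -0.2793]
14 row [23.1  1.4  0. ] [ 0.      0.     -0.3491]
18 row [27.5  0.7  0. ] [ 0.      0.     -0.4189]
22 row [31.9 -0.2  0. ] [ 0.      0.     -0.4887]
26 row [36.1 -1.5  0. ] [ 0.      0.     -0.5585]
30 row [40.3 -3.   0. ] [ 0.      0.     -0.6283]
34 row [44.4 -4.9  0. ] [ 0.      0.     -0.6981]
38 row [48.3 -7.   0. ] [ 0.      0.     -0.7679]
42 row [52.  -9.4  0. ] [ 0.      0.     -0.8378]
46 row [ 55.6 -12.    0. ] [ 0.      0.     -0.9076]
50 row [ 59.  -14.9   0. ] [ 0.      0.     -0.9774]
54 row [ 62.2 -18.    0. ] [ 0.      0.     -1.0472]
58 row [ 65.1 -21.3   0. ] [ 0.     0.    -1.117]
62 row [ 67.9 -24.9   0. ] [ 0.      0.     -1.1868]
66 row [ 70.3 -28.6   0. ] [ 0.      0.     -1.2566]
```

```bash
python3 -m pendant '[[[5.4,0.9,0,0,0,-0.07,1],[9.8,1.5,0,0,0,-0.14,1],[14.2,1.8,0,0,0,-0.21,1],[18.7,1.7,0,0,0,-0.28,1],[23.1,1.4,0,0,0,-0.35,1],[27.5,0.7,0,0,0,-0.42,1],[31.9,-0.2,0,0,0,-0.49,1],[36.1,-1.5,0,0,0,-0.56,1],[40.3,-3,0,0,0,-0.63,1],[44.4,-4.9,0,0,0,-0.7,1],[48.3,-7,0,0,0,-0.77,1],[52,-9.4,0,0,0,-0.84,1],[55.6,-12,0,0,0,-0.91,1],[59,-14.9,0,0,0,-0.98,1],[62.2,-18,0,0,0,-1.05,1]]]'; python3 - <<'E'
from h import *
st(); im=get_image("wrist"); save("w3.png",im,1.4)
save("s3.png",get_image("scene"),1.4)
E
```

```text
clock: 4.88
position: [0.5405, 0.2033, 0.341]
ee_rot: [0.968, 2.987, -0.0]
force: [1.9, -2.6, 0.5]
width: 0.004
t 4.88 pos [0.5405 0.2033 0.341 ] yaw 54.1 zax [ 0.001 -0.    -1.   ] F [ 1.91 -2.64  0.49] w 0.004 q [-0.57  0.42  0.16  1.78 -0.08  0.95  0.57]
```

View pics/w3.png

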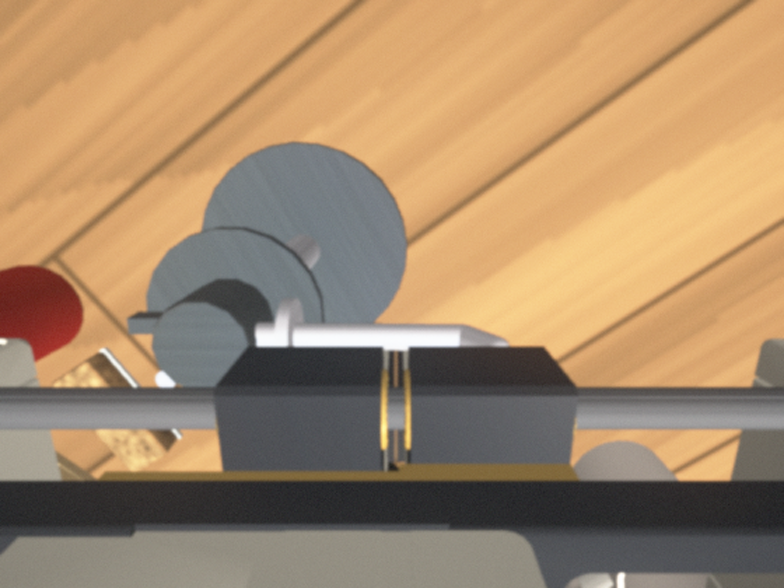

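View pics/s3.png

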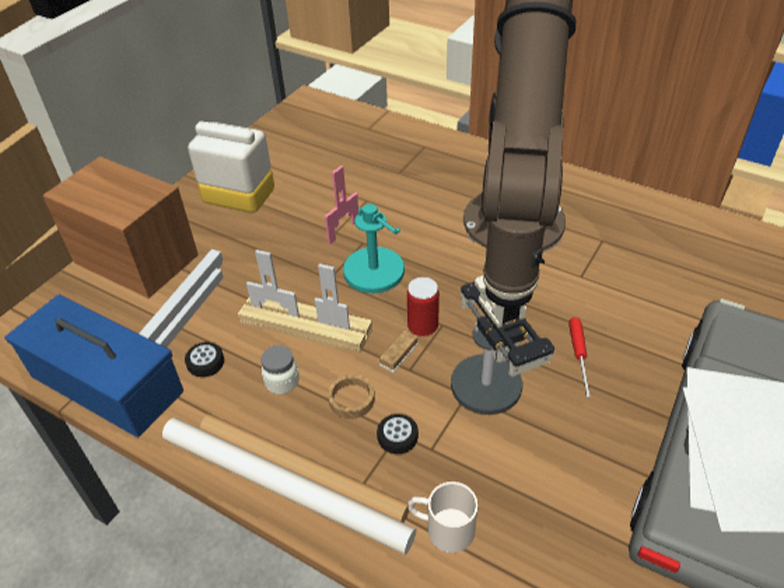

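```bash
python3 - <<'E'
from h import *
b=(np.array(push(54,.015,.340)[0]),Rdown(np.radians(54)))
for th in range(56,100,2):
    print(th,end=" "); row(*push(th,.015,.340),base=b)
E
python3 -m pendant '[[[2.2,0.5,0,0,0,-0.035,1],[4.4,0.9,0,0,0,-0.07,1],[6.6,1.2,0,0,0,-0.105,1],[8.8,1.5,0,0,0,-0.14,1]]]'; 
```

```text
56 row [2.2 0.5 0. ] [ 0.      0.     -0.0349]
58 row [4.4 0.9 0. ] [ 0.      0.     -0.0698]
60 row [6.6 1.2 0. ] [ 0.      0.     -0.1047]
62 row [8.8 1.5 0. ] [ 0.      0.     -0.1396]
64 row [11.   1.7  0. ] [ 0.      0.     -0.1745]
66 row [13.2  1.8  0. ] [ 0.      0.     -0.2094]
68 row [15.4  1.8  0. ] [ 0.      0.     -0.2443]
70 row [17.7  1.7  0. ] [ 0.      0.     -0.2793]
72 row [19.9  1.6  0. ] [ 0.      0.     -0.3142]
74 row [22.1  1.4  0. ] [ 0.      0.     -0.3491]
76 row [24.3  1.1  0. ] [ 0.     0.    -0.384]
78 row [26.5  0.7  0. ] [ 0.      0.     -0.4189]
80 row [28.7  0.3  0. ] [ 0.      0.     -0.4538]
82 row [30.9 -0.2  0. ] [ 0.      0.     -0.4887]
84 row [33.  -0.8  0. ] [ 0.      0.     -0.5236]
86 row [35.1 -1.5  0. ] [ 0.      0.     -0.5585]
88 row [37.2 -2.2  0. ] [ 0.      0.     -0.5934]
90 row [39.3 -3.   0. ] [ 0.      0.     -0.6283]
92 row [41.4 -3.9  0. ] [ 0.      0.     -0.6632]
94 row [43.4 -4.9  0. ] [ 0.      0.     -0.6981]
96 row [45.3 -5.9  0. ] [ 0.     0.    -0.733]
98 row [47.3 -7.   0. ] [ 0.      0.     -0.7679]
clock: 5.48
position: [0.5338, 0.2102, 0.3408]
ee_rot: [0.755, 3.049, 0.0]
force: [2.2, -1.2, 2.3]
width: 0.006
```

```bash
python3 -m pendant '[[[2.2,0.5,0,0,0,-0.035,1],[4.4,0.9,0,0,0,-0.07,1]]]'; python3 -m pendant '[[[2.2,0.5,0,0,0,-0.035,1],[4.4,0.9,0,0,0,-0.07,1]]]';python3 - <<'E'
from h import *
st(); im=get_image("wrist"); save("w4.png",im[150:300,60:260],3)
E
```

```text
clock: 5.72
position: [0.5302, 0.2131, 0.3408]
ee_rot: [0.648, 3.074, 0.0]
force: [3.0, -2.7, 3.3]
width: 0.004
clock: 5.98
position: [0.5266, 0.2157, 0.3408]
ee_rot: [0.54, 3.095, 0.0]
force: [3.1, -2.1, 2.2]
width: 0.005
t 5.97 pos [0.5266 0.2157 0.3408] yaw 70.2 zax [ 0.  0. -1.] F [ 3.07 -2.07  2.21] w 0.005 q [-0.55  0.4   0.09  1.8  -0.04  0.94  0.78]
```

View pics/w4.png

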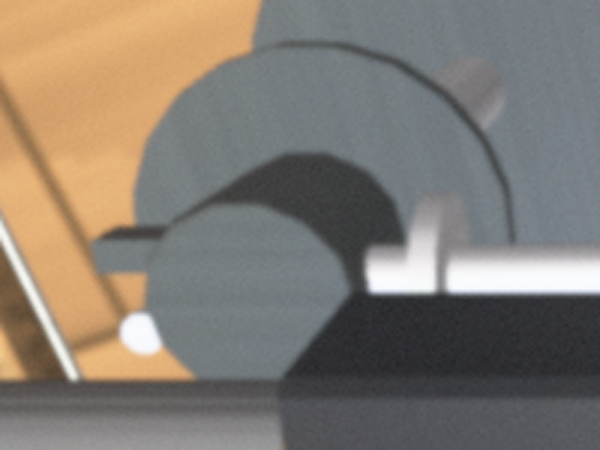

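The lug at (130,255) is about 13 px short of the pin at (142,332), so roughly 10–15° remain.

```bash
for i in 1 2 3; do python3 -m pendant '[[[2.2,0.5,0,0,0,-0.035,1]]]' | grep -E "clock|force|position"; done; python3 - <<'E'
from h import *
st()
E
```

```text
clock: 6.15
position: [0.5248, 0.2169, 0.3408]
force: [2.4, -0.8, 1.5]
clock: 6.28
position: [0.5227, 0.2181, 0.3408]
force: [2.9, -2.1, 1.9]
clock: 6.4
position: [0.5207, 0.2192, 0.3407]
force: [2.0, -1.7, 1.6]
t 6.4 pos [0.5207 0.2192 0.3407] yaw 76.22 zax [ 0.  0. -1.] F [ 1.97 -1.7   1.6 ] w 0.004 q [-0.54  0.4   0.06  1.81 -0.03  0.94  0.87]
```

```bash
python3 -m pendant '[[[1.1,0.25,0,0,0,-0.0175,1]]]' | grep -E "force|position"; python3 -m pendant '[[[1.1,0.25,0,0,0,-0.0175,1]]]' | grep -E "force|position"; python3 -m pendant '[[[1.1,0.25,0,0,0,-0.0175,1]]]' | grep -E "force|position"; python3 -m pendant '[[[1.1,0.25,0,0,0,-0.0175,1]]]' | grep -E "force|position"
```

```text
position: [0.5197, 0.2197, 0.3408]
force: [3.4, -2.0, 1.0]
position: [0.5187, 0.2201, 0.3407]
force: [2.2, -1.6, 2.2]
position: [0.5177, 0.2206, 0.3407]
force: [2.7, -0.9, 2.4]
position: [0.5167, 0.221, 0.3407]
force: [2.0, -2.5, 2.2]
```

```bash
python3 - <<'E'
from h import *
st(); im=get_image("wrist"); save("w5.png",im[150:300,60:260],3)
E
```

```text
t 6.9 pos [0.5167 0.221  0.3407] yaw 80.16 zax [ 0.  0. -1.] F [ 2.04 -2.51  2.22] w 0.006 q [-0.53  0.39  0.04  1.81 -0.02  0.94  0.92]
```

View pics/w5.png

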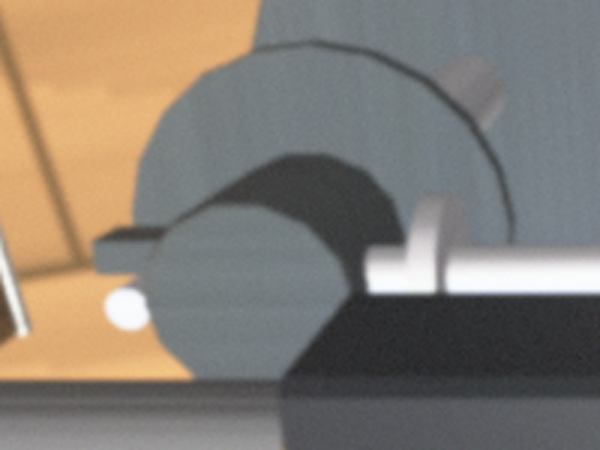

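The gap has shrunk to about 5 px, or roughly 5°. I'll go on in 1° steps.

```bash
python3 -m pendant '[[[1.1,0.25,0,0,0,-0.0175,1]]]' | grep -E "force|position"; python3 -m pendant '[[[1.1,0.25,0,0,0,-0.0175,1]]]' | grep -E "force|position"; python3 -m pendant '[[[1.1,0.25,0,0,0,-0.0175,1]]]' | grep -E "force|position"
```

```text
position: [0.5157, 0.2214, 0.3407]
force: [2.8, -1.6, 1.1]
position: [0.5146, 0.2219, 0.3408]
force: [3.1, -1.9, 1.9]
position: [0.5143, 0.2221, 0.3409]
force: [9.3, -1.8, -0.8]
```

```bash
python3 -m pendant '[[[1.1,0.25,0,0,0,-0.0175,1]]]' | grep -E "force|position"
```

```text
position: [0.514, 0.2223, 0.341]
force: [12.3, -2.2, -4.4]
```

```bash
python3 -m pendant '[[[1.1,0.25,0,0,0,-0.0175,1]]]' | grep -E "force|position"
```

```text
position: [0.5137, 0.2224, 0.3412]
force: [15.8, -1.7, -6.5]
```

It is on the stop, with 16 N lateral. I'll ease back to about 10 N and hold.

```bash
python3 -m pendant '[[[-1.5,0,0,0,0,0.015,1],[-1.5,0,0,0,0,0.015,1],[-1.5,0,0,0,0,0.015,1]]]' | grep -E "force|position"; python3 - <<'E'
from h import *
st(); im=get_image("wrist"); save("w6.png",im[150:300,60:260],3)
E
```

```text
position: [0.5142, 0.2223, 0.3409]
force: [8.2, -2.6, -1.3]
t 7.95 pos [0.5142 0.2223 0.3409] yaw 84.21 zax [ 0.003  0.    -1.   ] F [ 8.18 -2.64 -1.28] w 0.008 q [-0.52  0.39  0.03  1.82 -0.01  0.93  0.98]
```

View pics/w6.png

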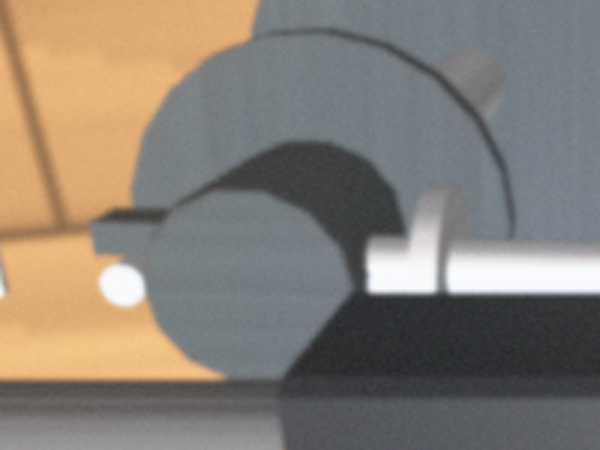

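The lug at (115,235) rests by the pin at (122,285), and the force held at 8.6 N for 0.4 s. Now I'll back off, rise, and measure the prong.

```bash
python3 -m pendant '[[[-15,0,0,0,0,0,1],[-50,0,0,0,0,0,1],[-75,0,-60,0,0,0,0],[-75,0,-70,0,0,0,-1],[-75,0,-70,0,0,0,-1],[-75,0,-70,0,0,0,-1]]]' | grep -E "force|position"; python3 - <<'E'
from h import *
st(); p,r,s=pose(); im=get_image("wrist"); np.save("pics/w7.npy",im); np.save("pics/w7p.npy",np.r_[p,r.as_rotvec()]); save("w7.png",im,1.4)
save("w7c.png",im[60:200,130:370],3.3)
im=get_image("scene"); np.save("pics/s7.npy",im); save("s7c.png",im[200:300,300:400],5)
im=get_image("side"); np.save("pics/d7.npy",im); save("d7c.png",im[130:220,220:310],5)
E
```

```text
position: [0.5867, 0.2156, 0.4091]
force: [0.1, 0.2, -0.0]
t 8.75 pos [0.5867 0.2156 0.4091] yaw 84.3 zax [-0.003 -0.001 -1.   ] F [ 0.05  0.18 -0.03] w 0.39 q [-0.47  0.43  0.05  1.57 -0.02  1.15  1.05]
```

View pics/w7c.png

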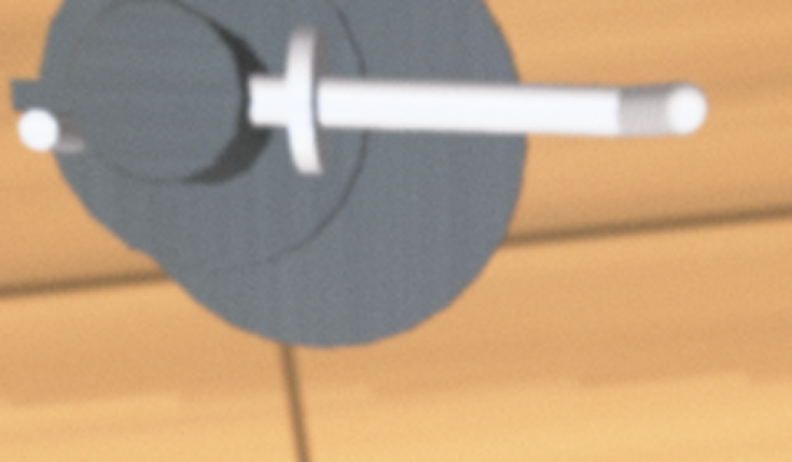

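View pics/s7c.png

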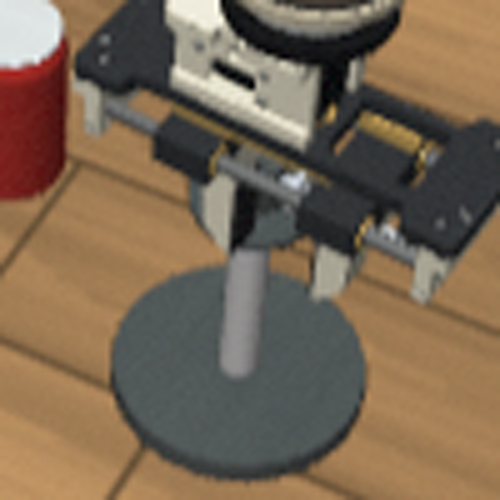

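View pics/d7c.png

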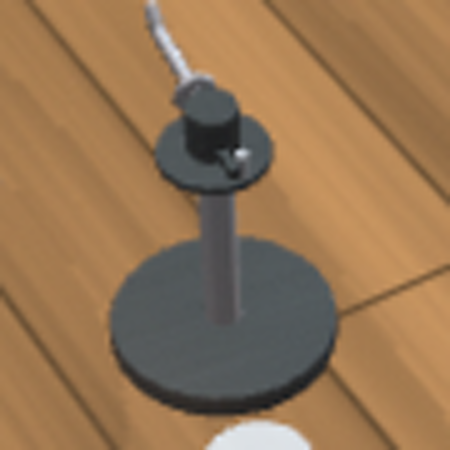

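```bash
python3 - <<'E'
from h import *
v=np.load("pics/w7p.npy"); KT=cam("wrist",(v[:3],R.from_rotvec(v[3:])))
im=np.load("pics/w7.npy"); g=im.astype(int).min(2)
P=[]
for c in range(230,318,4):
    col=g[75:110,c].astype(float); w=np.clip(col-120,0,None); m=(w*np.arange(75,110)).sum()/w.sum(); P.append(onz(KT,(c,m),.1765)[:2])
P=np.array(P); c=P.mean(0); d=np.linalg.svd(P-c)[2][0]; d*=np.sign(d[1])
print("dir deg",np.degrees(np.arctan2(d[1],d[0])),"c",c, "resid",np.abs((P-c)@[-d[1],d[0]]).max())
cr=lambda x,y:(130+x/3.3-.35,60+y/3.3-.35)
for n,x,y,z in [("tip",687,108,.188),("hub",163,91,.187),("shface",319,103,.176)]:
    q=onz(KT,cr(x,y),z)[:2]; print(n,q,"along",(q-c)@d,"off",(q-c)@[-d[1],d[0]])
for n,q in (("AX",AX),): print((q-c)@d,(q-c)@[-d[1],d[0]])
D=cam("side"); print("side tip",onz(D,(220+152/5-.4,130+9/5-.4),.187),"hub top",onz(D,(220+212/5-.4,130+104/5-.4),.187))
E
```

```text
dir deg 82.53055151337358 c [0.49807273 0.21810266] resid 6.930166079149077e-05
tip [0.5026694  0.25664393] along 0.038811781992214814 off 0.00045260667483844043
hub [0.49061682 0.16453081] along -0.05408649917472142 off 0.0004284295228647329
shface [0.49433888 0.1900613 ] along -0.028288797094214845 off 5.685479028337553e-05
-0.055554511772851214 -0.00015049698727740386
side tip [0.50286233 0.25413362 0.187     ] hub top [0.49223992 0.16336941 0.187     ]
```

The hook is on its stop and the prong points 82.6° from +x. The axis is at (0.491, 0.163) and the shoulder face lies 27 mm out, against 28 mm given. Next I'll look at the arch gauge.

```bash
python3 - <<'E'
from h import *
row([0.566,-0.387,0.409],np.radians(12.2))
E
```

```text
row [ -39.2 -601.6    1. ] [-2.1000e-03 -1.2000e-03  1.2581e+00]
```

```bash
python3 -m pendant '[[[-39,-602,0,0,0,1.258,-1],[-39,-602,0,0,0,1.258,-1],[-39,-602,0,0,0,1.258,-1],[-39,-602,0,0,0,1.258,-1],[-39,-602,0,0,0,1.258,-1],[-39,-602,0,0,0,1.258,-1],[-39,-602,0,0,0,1.258,-1],[-39,-602,0,0,0,1.258,-1],[-39,-602,0,0,0,1.258,-1],[-39,-602,0,0,0,1.258,-1],[-39,-602,0,0,0,1.258,-1],[-39,-602,0,0,0,1.258,-1],[-39,-602,0,0,0,1.258,-1]]]' | grep -E "force|position"; python3 - <<'E'
from h import *
st(); p,r,s=pose(); im=get_image("wrist"); np.save("pics/w8.npy",im); np.save("pics/w8p.npy",np.r_[p,r.as_rotvec()]); save("w8.png",im,1.4)
E
```

```text
position: [0.5668, -0.3857, 0.4105]
force: [-0.1, 0.4, 0.6]
t 10.53 pos [ 0.5668 -0.3857  0.4105] yaw 12.31 zax [ 0.     0.001 -1.   ] F [-0.13  0.35  0.59] w 1.0 q [ 0.25  0.55  0.45  1.42 -0.25  1.22  0.94]
```

View pics/w8.png

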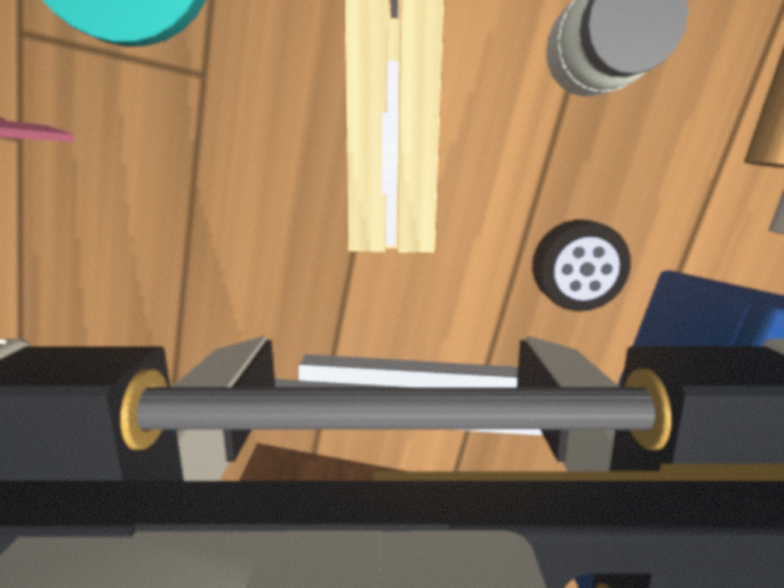

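```bash
python3 - <<'E'
from h import *
im=np.load("pics/w8.npy"); save("w8c.png",im[30:190,220:340],3.7)
v=np.load("pics/w8p.npy"); KT=cam("wrist",(v[:3],R.from_rotvec(v[3:])))
for P in ([0.5540,-0.3223,.193],[0.5442,-0.2961,.193],[.5593,-.3646,.093],[.5356,-.2564,.093]): print(proj(KT,P))
E
```

```text
[285.34494302 131.6829009 ]
[278.49397597  81.72024365]
[279.90105718 174.26375406]
[279.64970642  42.18597913]
```

View pics/w8c.png

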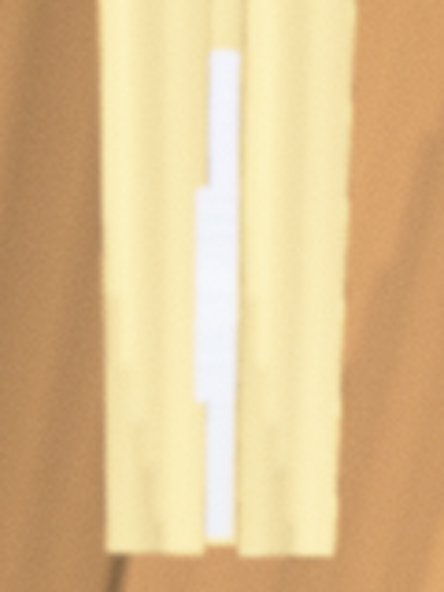

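The crop shows the gauge's tab from above, spanning x 195–240 and y 185–403. The body extends to y 50 and 540 and is about 0.8° off the tool x axis. The sill gauge is beyond the top of the frame, and the wide body with its end shoulders confirms this is the arch gauge.

```bash
python3 - <<'E'
from h import *
v=np.load("pics/w8p.npy"); KT=cam("wrist",(v[:3],R.from_rotvec(v[3:])))
c=lambda x,y:(220+x/3.7-.4,30+y/3.7-.4)
for n,x,y,z in [("top",217,294,.193),("topU",217,185,.193),("topL",217,403,.193),("bodyU",224,50,.093),("bodyL",220,540,.093)]:
    print(n,np.round(onz(KT,c(x,y),z),4), np.round(R.from_rotvec(v[3:]).inv().apply(onz(KT,c(x,y),z)-v[:3])*1000,1))
# grasp: grasp pt at z=.008+.164=.172 -> TCP z=.331
t=onz(KT,c(217,294),.193)
row([t[0],t[1],.409],np.radians(11.6)); row([t[0],t[1],.331],np.radians(11.6))
E
```

```text
top [ 0.5472 -0.3107  0.193 ] [ 77.2  -3.3 217.6]
topU [ 0.5438 -0.295   0.193 ] [ 93.2  -3.2 217.6]
topL [ 0.5507 -0.3271  0.193 ] [ 60.4  -3.3 217.6]
bodyU [ 0.5361 -0.257   0.093 ] [131.9  -2.6 317.7]
bodyL [ 0.5588 -0.3659  0.093 ] [ 20.6  -3.7 317.5]
row [77.6 -3.1  1.8] [ 0.0005 -0.0009  0.0124]
row [77.5 -3.2 79.8] [ 0.0005 -0.0009  0.0124]
```

```bash
python3 -m pendant '[[[40,-3.2,0,0,0,0.012,-1],[76.7,-3.2,0,0,0,0.012,-1],[76.7,-3.2,40,0,0,0.012,-1],[76.7,-3.2,77.5,0,0,0.012,-1],[76.7,-3.2,77.5,0,0,0.012,-1],[76.7,-3.2,77.5,0,0,0.012,-1]]]' 40 | grep -E "force|position"; python3 - <<'E'
from h import *
st(); p,r,s=pose(); im=get_image("wrist"); save("w9.png",im,1.4); 
E
```

```text
position: [0.5473, -0.3132, 0.3347]
force: [0.4, 0.3, 0.1]
t 11.32 pos [ 0.5473 -0.3132  0.3347] yaw 11.51 zax [ 0.001 -0.001 -1.   ] F [0.4  0.28 0.09] w 0.998 q [ 0.15  0.53  0.43  1.67 -0.25  1.    0.86]
```

View pics/w9.png

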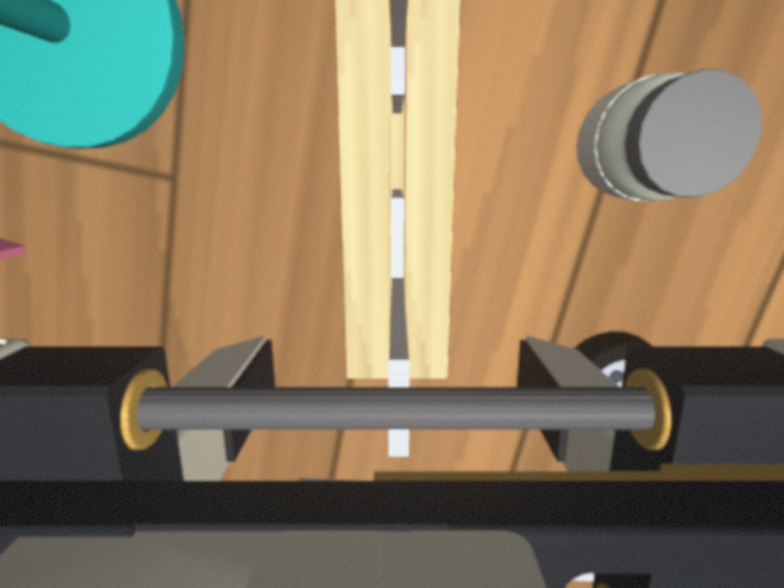

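The plate's tab lies centred between the open fingers at (398,400), with the fingers at x 270 and 520. I'll close on it.

```bash
python3 -m pendant '[[[0,0,0,0,0,0,1],[0,0,0,0,0,0,1],[0,0,0,0,0,0,1],[0,0,0,0,0,0,1],[0,0,0,0,0,0,1],[0,0,0,0,0,0,1]]]' 40 | grep -E "force|position|width"; python3 - <<'E'
from h import *
st(); p,r,s=pose(); v=np.load("pics/w8p.npy"); g=v[:3]+R.from_rotvec(v[3:]).apply([.0767,-.0032,.2176])
print(g, "gauge ctr in tool mm",r.inv().apply(g-p)*1000)
E
```

```text
position: [0.5468, -0.3132, 0.3332]
force: [0.4, 0.5, -0.5]
width: 0.397
t 12.12 pos [ 0.5468 -0.3132  0.3332] yaw 11.48 zax [-0.  0. -1.] F [ 0.41  0.55 -0.53] w 0.397 q [ 0.15  0.53  0.43  1.67 -0.25  1.    0.86]
[ 0.54736112 -0.311154    0.19299167] gauge ctr in tool mm [  1.90522148   0.9868888  140.19879631]
```

```bash
python3 -m pendant '[[[1.9,0,0,0,0,0,1],[1.9,0,0,0,0,0,1],[1.9,0,0,0,0,0,1],[1.9,0,0,0,0,0,1],[1.9,0,0,0,0,0,1]]]' 40 | grep -E "force|position|width"; python3 - <<'E'
from h import *
st(); p,r,s=pose(); v=np.load("pics/w8p.npy"); g=v[:3]+R.from_rotvec(v[3:]).apply([.0767,-.0032,.2176])
print("gauge ctr in tool mm",r.inv().apply(g-p)*1000)
E
```

```text
position: [0.5464, -0.3113, 0.3332]
force: [1.1, 0.7, -0.5]
width: 0.063
t 12.75 pos [ 0.5464 -0.3113  0.3332] yaw 11.49 zax [ 0.  0. -1.] F [ 1.12  0.68 -0.51] w 0.063 q [ 0.14  0.53  0.43  1.67 -0.25  1.    0.86]
gauge ctr in tool mm [-1.64786601e-02  9.17028590e-01  1.40237766e+02]
```

Gripped, with a 5.8 mm opening against the 6 mm plate. Now I'll lift.

```bash
python3 -m pendant '[[[0,0,-8,0,0,0,1],[0,0,-16,0,0,0,1],[0,0,-24,0,0,0,1],[0,0,-40,0,0,0,1],[0,0,-80,0,0,0,1],[0,0,-120,0,0,0,1],[0,0,-150,0,0,0,1],[0,0,-150,0,0,0,1]]]' | grep -E "force|position|width"; python3 - <<'E'
from h import *
st(); im=get_image("scene"); save("s10.png",im[80:300,130:420],2.7); im=get_image("side");save("d10.png",im[100:360,220:460],2.3)
E
```

```text
position: [0.5464, -0.312, 0.4866]
force: [-0.5, 0.3, -2.0]
width: 0.063
t 13.75 pos [ 0.5464 -0.312   0.4866] yaw 11.47 zax [ 0.005 -0.002 -1.   ] F [-0.52  0.26 -2.02] w 0.063 q [ 0.11  0.41  0.48  1.47 -0.19  1.31  0.81]
```

View pics/s10.png

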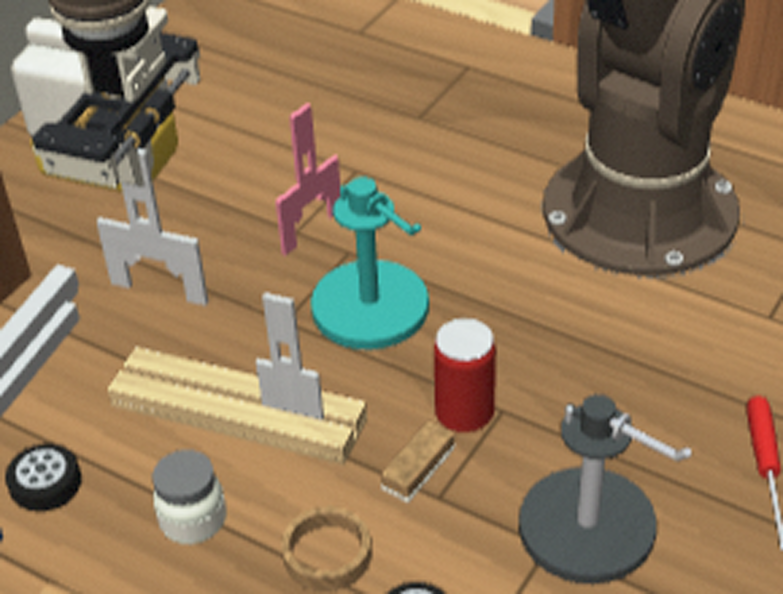

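View pics/d10.png

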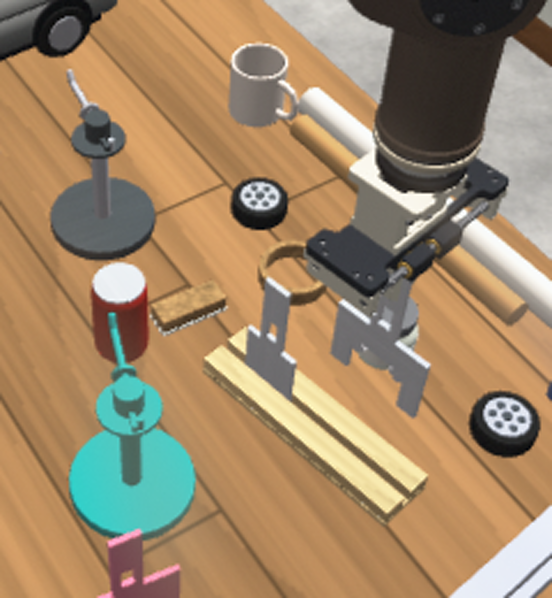

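The gauge is lifted and upright, and the sill gauge and the rest of the bench are undisturbed. Next I'll carry it round to a spot in front of the prong tip.

```bash
cat >> h.py <<'E'
PY=np.radians(82.6); PD=np.array([np.cos(PY),np.sin(PY)]); PA=np.array([0.4910,0.1633])
def hang(out,z): q=PA+out*PD; return [q[0],q[1],z],PY
E
python3 - <<'E'
from h import *
p,r,_=pose(); b=(np.array([.5464,-.3113,.4832]),Rdown(np.radians(11.5)))
row([.64,-.2,.483],np.radians(20),b);row([.66,.1,.483],np.radians(60),b);row([.62,.27,.483],PY,b);row(*hang(.130,.483),base=b); print(hang(.13,.483))
E
```

```text
row [ 90.4 113.9   0.2] [ 0.      0.     -0.1484]
row [3.804e+02 1.933e+02 2.000e-01] [ 0.      0.     -0.8465]
row [5.55e+02 1.88e+02 2.00e-01] [ 0.      0.     -1.2409]
row [5.991e+02 8.240e+01 2.000e-01] [ 0.      0.     -1.2409]
([np.float64(0.5077434275550832), np.float64(0.2922172511098018), 0.483], np.float64(1.4416419621473162))
```

```bash
python3 -m pendant '[[[20,25,0,0,0,0,1],[50,65,0,0,0,-0.05,1],[90,110,0,0,0,-0.15,1],[140,130,0,0,0,-0.25,1],[190,145,0,0,0,-0.38,1],[240,160,0,0,0,-0.51,1],[290,175,0,0,0,-0.64,1],[340,185,0,0,0,-0.76,1],[390,192,0,0,0,-0.88,1],[440,192,0,0,0,-1,1],[490,192,0,0,0,-1.12,1],[530,190,0,0,0,-1.241,1],[560,175,0,0,0,-1.241,1],[580,140,0,0,0,-1.241,1],[599,100,0,0,0,-1.241,1],[599,82,0,0,0,-1.241,1],[599,82,0,0,0,-1.241,1],[599,82,0,0,0,-1.241,1]]]' | grep -E "force|position|width"; python3 - <<'E'
from h import *
st(); row(*hang(.130,.395)); p,r,s=pose(); im=get_image("wrist"); np.save("pics/w11.npy",im); np.save("pics/w11p.npy",np.r_[p,r.as_rotvec()]); save("w11.png",im,1.4)
save("s11.png",get_image("scene")[100:300,260:460],3)
E
```

```text
position: [0.5081, 0.2917, 0.4825]
force: [0.0, -0.6, -2.3]
width: 0.061
t 16.1 pos [0.5081 0.2917 0.4825] yaw 82.55 zax [-0.001 -0.001 -1.   ] F [ 0.04 -0.61 -2.25] w 0.061 q [-0.65  0.32  0.05  1.55 -0.02  1.27  0.84]
row [ 0.3  0.6 87.5] [-0.0009 -0.0005 -0.0009]
```

View pics/w11.png

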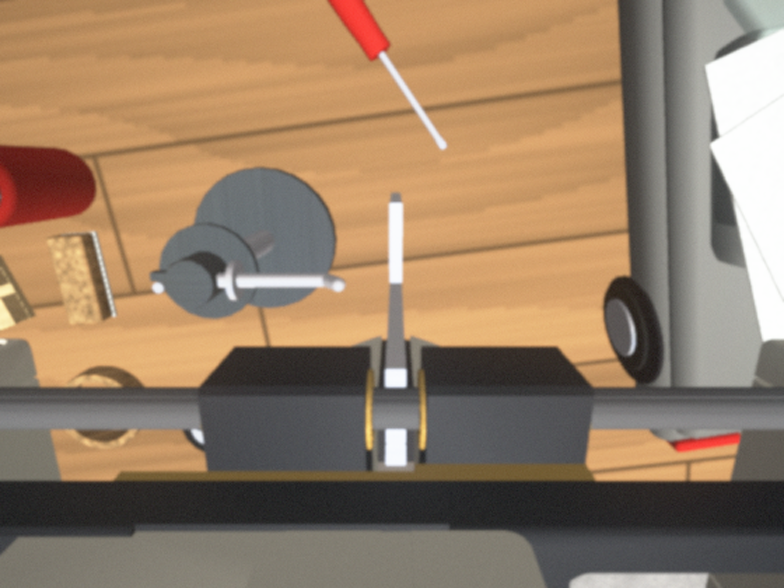

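View pics/s11.png

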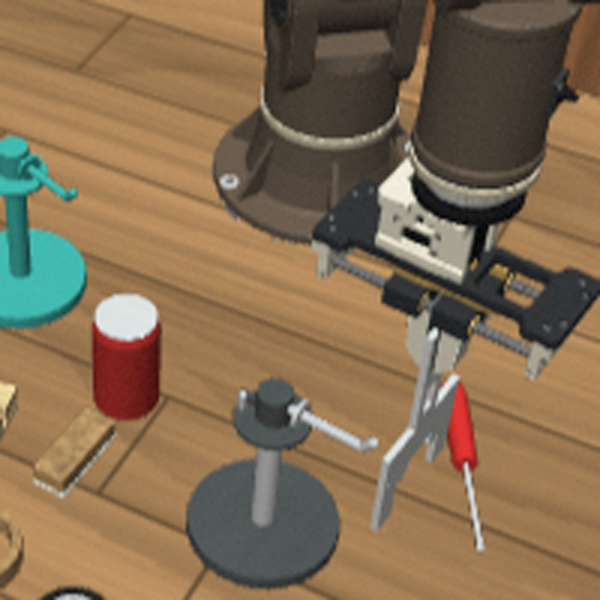

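The wrist view shows the prong along row 282 from (235,282) to its tip at (337,285). The gauge edge stands ahead of it at x=396, with its shoulder top between rows 203 and 283. I'll check the lateral alignment from this one view.

```bash
python3 - <<'E'
from h import *
v=np.load("pics/w11p.npy"); r=R.from_rotvec(v[3:]); KT=cam("wrist",(v[:3],r)); im=np.load("pics/w11.npy"); g=im.astype(int).min(2)
tl=lambda P:np.round(r.inv().apply(P-v[:3])*1000,1)
P=[]
for c in range(176,230,4):
    col=g[190:215,c].astype(float); w=np.clip(col-110,0,None); P.append(onz(KT,(c,(w*np.arange(190,215)).sum()/w.sum()),.1765))
T=np.array([tl(q) for q in P]); print(T[0],T[-1],"slope",np.polyfit(T[:,1],T[:,0],1))
zs=v[2]-.2402
for y in (203,283): print("shoulder",y,tl(onz(KT,(396/1.4-.4,y/1.4-.4),zs)))
print("tip",tl(onz(KT,(339/1.4-.4,285/1.4-.4),.188)),"shface",tl(onz(KT,(240/1.4-.4,282/1.4-.4),.176)))
save("w11c.png",im[130:260,140:320],4)
E
```

```text
[-2.000e-01 -9.610e+01  3.061e+02] [  0.  -48.9 306.1] slope [0.00314512 0.08516374]
shoulder 203 [ 55.5   0.4 240.2]
shoulder 283 [ 16.1   0.4 240.2]
tip [  0.7 -35.  294.5] shface [  -0.5 -100.8  306.6]
```

View pics/w11c.png

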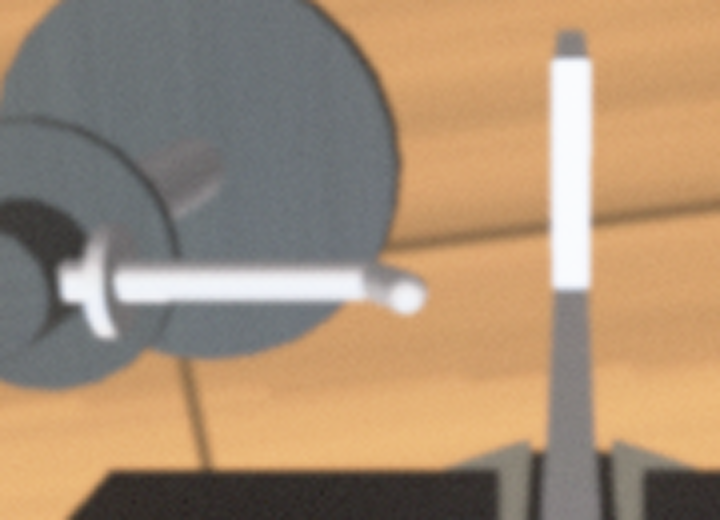

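Lateral alignment is within 0.3 mm and yaw within 0.2°. The distances along the prong agree too: shoulder at 100.8 mm against 102 expected, tip at 35 mm against 36. I'll lower to the insertion height.

```bash
python3 -m pendant '[[[0,0,45,0,0,0,1],[0,0,80,0,0,0,1],[0,0,87.5,0,0,0,1],[0,0,87.5,0,0,0,1],[0,0,87.5,0,0,0,1]]]' | grep -E "force|position|width"; python3 - <<'E'
from h import *
st(); row(*hang(.130,.3947)); p,r,s=pose(); im=get_image("wrist"); np.save("pics/w12.npy",im); np.save("pics/w12p.npy",np.r_[p,r.as_rotvec()]); save("w12.png",im[120:300,120:340],3.5)
im=get_image("scene");save("s12.png",im[190:300,320:430],5)
im=get_image("side");save("d12.png",im[90:200,220:330],5)
E
```

```text
position: [0.5081, 0.2922, 0.3973]
force: [-0.2, -0.3, -1.6]
width: 0.063
t 16.82 pos [0.5081 0.2922 0.3973] yaw 82.58 zax [ 0.002  0.001 -1.   ] F [-0.22 -0.33 -1.62] w 0.063 q [-0.64  0.38  0.04  1.68 -0.02  1.08  0.84]
row [ 0.4 -0.1  2.6] [ 0.0017  0.0019 -0.0004]
```

View pics/w12.png

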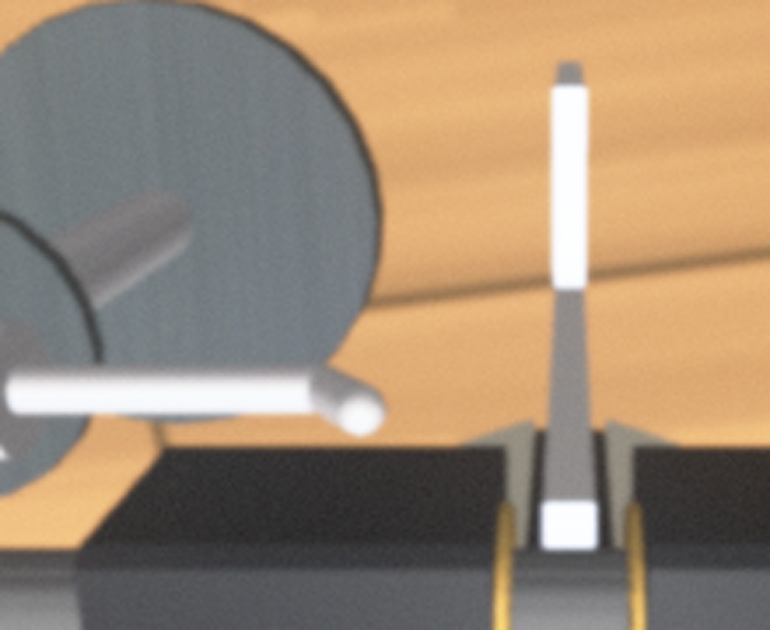

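View pics/s12.png

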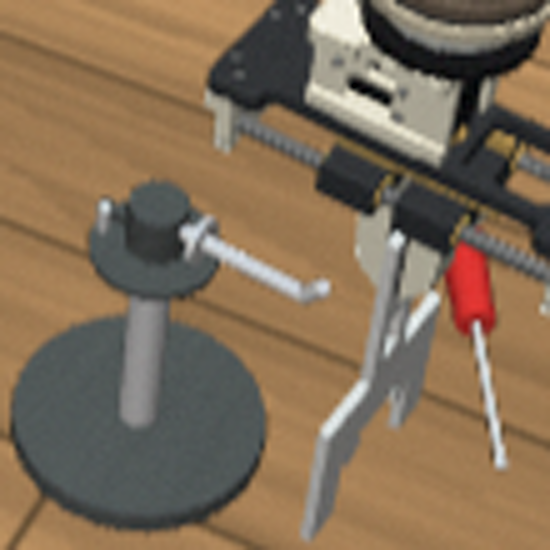

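View pics/d12.png

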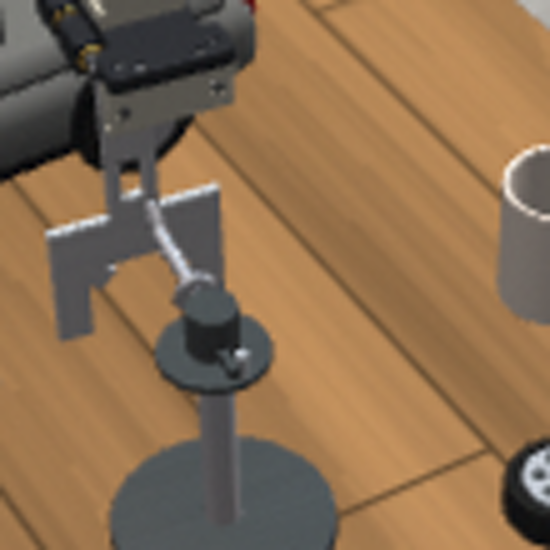

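```bash
python3 -m pendant '[[[0,-8,1,0,0,0,1],[0,-16,1,0,0,0,1],[0,-22,1,0,0,0,1],[0,-25,1,0,0,0,1],[0,-28,1,0,0,0,1],[0,-31,1,0,0,0,1],[0,-34,1,0,0,0,1]]]' | grep -E "force|position|width"; python3 - <<'E'
from h import *
st(); p,r,s=pose(); print("out",(p[:2]-PA)@PD*1000,"lat",(p[:2]-PA)@[-PD[1],PD[0]]*1000); im=get_image("wrist"); save("w13.png",im[120:300,120:340],3.5)
im=get_image("side");save("d13.png",im[90:200,220:330],5)
E
```

```text
position: [0.5031, 0.2582, 0.3947]
force: [0.7, 0.2, -1.0]
width: 0.063
t 17.85 pos [0.5031 0.2582 0.3947] yaw 82.6 zax [-0.  0. -1.] F [ 0.72  0.2  -1.01] w 0.063 q [-0.6   0.35  0.04  1.74 -0.02  1.06  0.89]
out 95.63911288618264 lat 0.2376666481589053
```

View pics/w13.png

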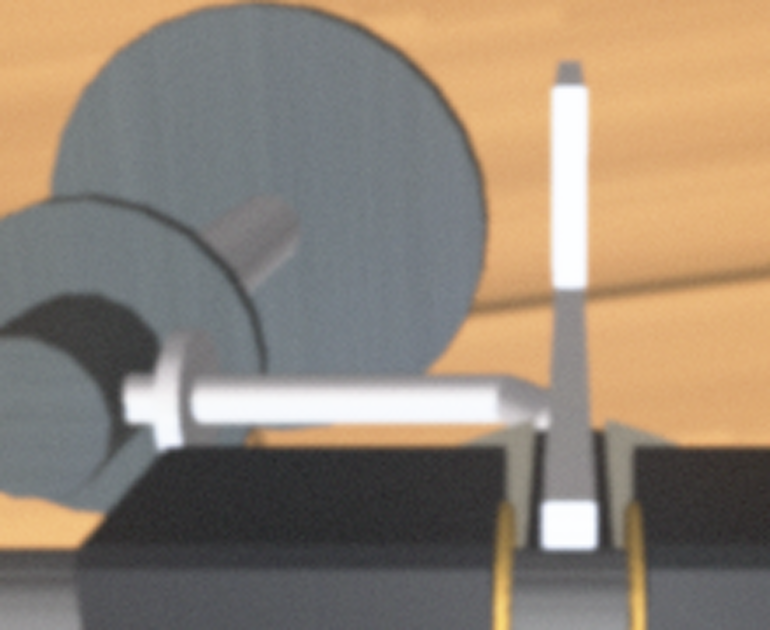

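View pics/d13.png

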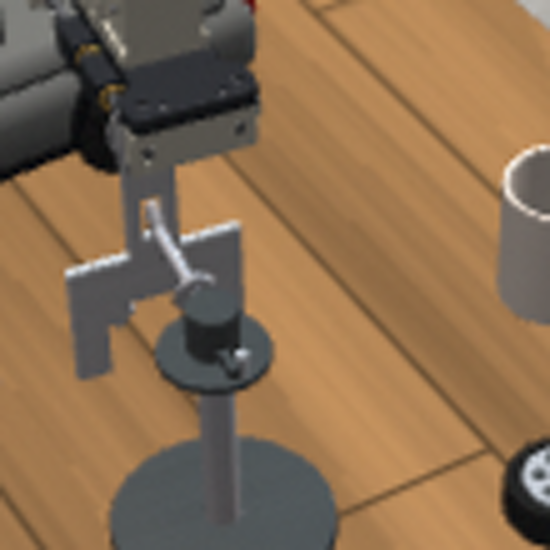

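The tip is entering the eye at (150,205) in the side crop, with no contact force. I'll continue inward.

```bash
python3 -m pendant '[[[0,-3,0,0,0,0,1],[0,-6,0,0,0,0,1],[0,-9,0,0,0,0,1],[0,-12,0,0,0,0,1]]]' | grep -E "force|position|width";  python3 -m pendant '[[[0,-5,0,0,0,0,1],[0,-12,0,0,0,0,1],[0,-20,0,0,0,0,1],[0,-28,0,0,0,0,1],[0,-34,0,0,0,0,1],[0,-38,0,0,0,0,1],[0,-40,0,0,0,0,1]]]' | grep -E "force|position|width"; python3 - <<'E'
from h import *
st(); p,r,s=pose(); print("out",(p[:2]-PA)@PD*1000,"lat",(p[:2]-PA)@[-PD[1],PD[0]]*1000); im=get_image("wrist"); save("w14.png",im[120:300,120:340],3.5)
im=get_image("side");save("d14.png",im[90:200,220:330],5)
E
```

```text
position: [0.5016, 0.2461, 0.3948]
force: [-0.4, 1.2, -1.6]
width: 0.06
position: [0.4964, 0.2065, 0.3947]
force: [-0.4, 0.1, -2.0]
width: 0.062
t 19.32 pos [0.4964 0.2065 0.3947] yaw 82.58 zax [ 0.  0. -1.] F [-0.41  0.13 -1.98] w 0.062 q [-0.54  0.3   0.06  1.8  -0.02  1.04  0.97]
out 43.51075657503764 lat 0.21214469182653645
```

View pics/w14.png

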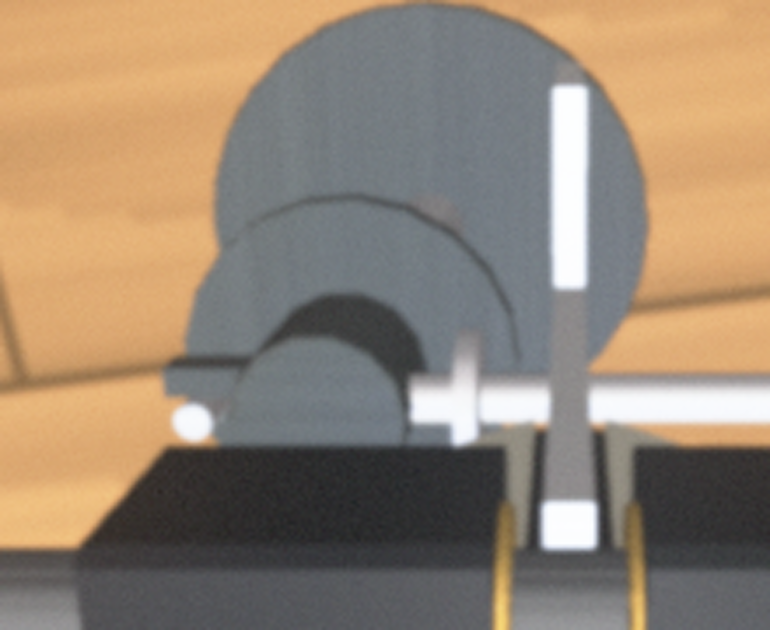

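View pics/d14.png

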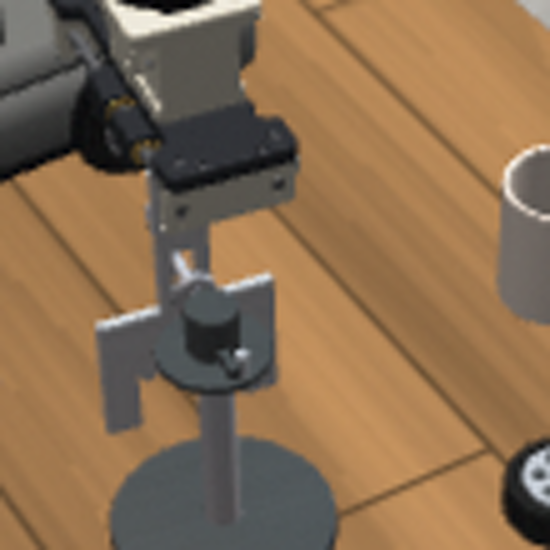

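The eye is over the prong, the hook is still on its stop with the lug by the pin at (190,400), and there is no contact force. I'll lower the eye towards the prong.

```bash
python3 -m pendant '[[[0,-2,4,0,0,0,1],[0,-4,8,0,0,0,1],[0,-5,11,0,0,0,1],[0,-6,13,0,0,0,1],[0,-6,13,0,0,0,1]]]' | grep -E "force|position|width";  python3 - <<'E'
from h import *
st(); p,r,s=pose(); print("out",(p[:2]-PA)@PD*1000)
E
```

```text
position: [0.4956, 0.2007, 0.3816]
force: [0.1, -0.5, -1.7]
width: 0.067
t 20.05 pos [0.4956 0.2007 0.3816] yaw 82.58 zax [-0. -0. -1.] F [ 0.12 -0.5  -1.72] w 0.067 q [-0.53  0.31  0.06  1.83 -0.02  1.    0.98]
out 37.65064697035179
```

Free at 37.7 mm out, with contact expected near 31. I'll press inward in small steps.

```bash
python3 -m pendant '[[[0,-1,0,0,0,0,1],[0,-2,0,0,0,0,1],[0,-3,0,0,0,0,1],[0,-4,0,0,0,0,1],[0,-4.5,0,0,0,0,1]]]' | grep -E "force|position";python3 -m pendant '[[[0,-0.5,0,0,0,0,1]]]' | grep -E "force|position"; 
```

```text
position: [0.495, 0.1962, 0.3818]
force: [-0.1, 1.2, -1.4]
position: [0.495, 0.1958, 0.3817]
force: [0.7, -0.1, -1.5]
```

```bash
python3 -m pendant '[[[0,-0.5,0,0,0,0,1]]]' | grep -E "force|position";python3 -m pendant '[[[0,-0.5,0,0,0,0,1]]]' | grep -E "force|position"; 
```

```text
position: [0.4949, 0.1953, 0.3817]
force: [0.5, 0.1, -1.0]
position: [0.4948, 0.1948, 0.3817]
force: [-0.1, -0.0, -1.5]
```

```bash
python3 -m pendant '[[[0,-0.5,0,0,0,0,1]]]' | grep -E "force|position";python3 -m pendant '[[[0,-0.5,0,0,0,0,1]]]' | grep -E "force|position"; python3 -m pendant '[[[0,-0.5,0,0,0,0,1]]]' | grep -E "force|position"
```

```text
position: [0.4948, 0.1943, 0.3817]
force: [-0.3, -0.3, -2.3]
position: [0.4947, 0.1938, 0.3817]
force: [-1.1, 0.1, -2.2]
position: [0.4947, 0.1933, 0.3817]
force: [-0.6, -0.7, -2.8]
```

```bash
python3 -m pendant '[[[0,-0.5,0,0,0,0,1]]]' | grep -E "force|position"
```

```text
position: [0.4946, 0.193, 0.3817]
force: [1.1, 2.4, -2.8]
```

Contact has begun at 2.4 N.

```bash
python3 -m pendant '[[[0,-0.5,0,0,0,0,1]]]' | grep -E "force|position"; python3 -m pendant '[[[0,-0.5,0,0,0,0,1]]]' | grep -E "force|position"
```

```text
position: [0.4946, 0.1929, 0.3818]
force: [0.4, 3.3, -3.6]
position: [0.4945, 0.1927, 0.3818]
force: [2.0, 6.1, -5.0]
```

```bash
python3 -m pendant '[[[0,-0.5,0,0,0,0,1],[0,-0.5,0,0,0,0,1]]]' | grep -E "force|position"
```

```text
position: [0.4945, 0.1926, 0.3818]
force: [2.1, 6.8, -4.7]
```

```bash
python3 -m pendant '[[[0,-0.3,0,0,0,0,1],[0,-0.3,0,0,0,0,1],[0,-0.3,0,0,0,0,1],[0,-0.3,0,0,0,0,1]]]' | grep -E "force|position|clock"; python3 - <<'E'
from h import *
st(); im=get_image("wrist"); save("w15.png",im[120:300,120:340],3.5)
im=get_image("side");save("d15.png",im[90:200,220:330],5)
im=get_image("scene");save("s15.png",im[190:300,300:410],5)
E
```

```text
clock: 22.55
position: [0.4944, 0.1925, 0.3818]
force: [2.2, 7.6, -5.8]
t 22.55 pos [0.4944 0.1925 0.3818] yaw 82.67 zax [ 0.001  0.002 -1.   ] F [ 2.23  7.56 -5.82] w 0.067 q [-0.52  0.3   0.06  1.84 -0.02  1.    0.99]
```

View pics/w15.png

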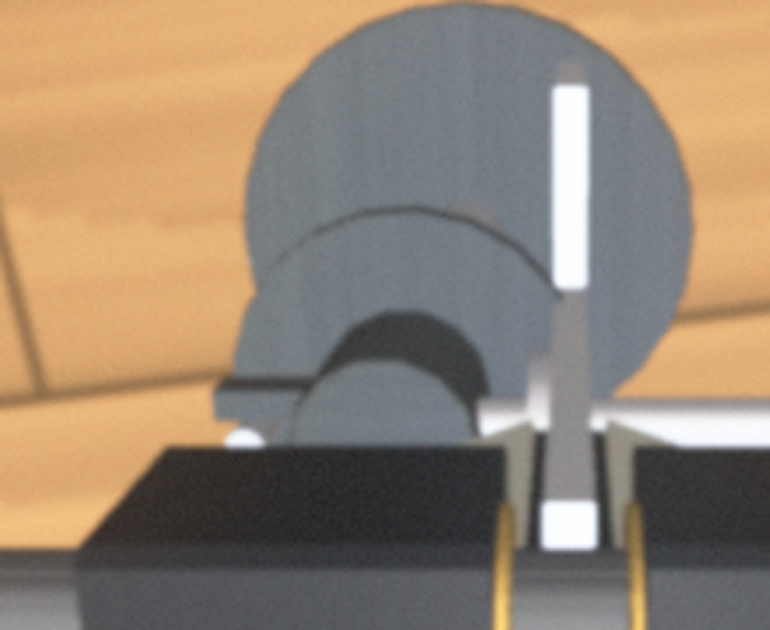

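View pics/s15.png

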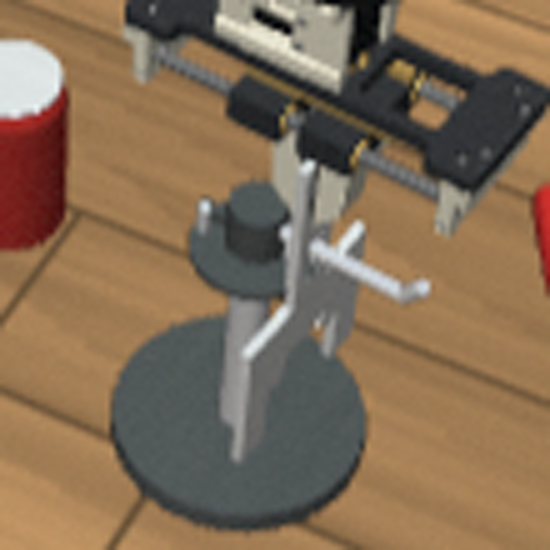

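View pics/d15.png

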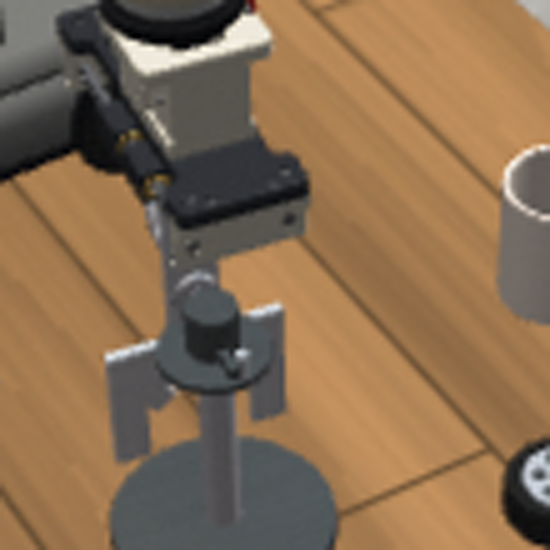

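The plate sits against the shoulder disc at (540,390) in the wrist crop, the pressure held at 7.8 N, and the lug is still by the pin. I'll ease the pressure and lower onto the prong.

```bash
python3 -m pendant '[[[0,0.6,0,0,0,0,1],[0,1.2,0,0,0,0,1],[0,1.5,0.5,0,0,0,1]]]' | grep -E "force|position|clock"; python3 -m pendant '[[[0,0,0.7,0,0,0,1]]]' | grep -E "force|position"; python3 -m pendant '[[[0,0,0.7,0,0,0,1]]]' | grep -E "force|position"
```

```text
clock: 23.08
position: [0.4946, 0.1929, 0.3816]
force: [0.3, 3.9, 0.4]
position: [0.4947, 0.1929, 0.381]
force: [-0.6, 3.9, 1.6]
position: [0.4947, 0.1928, 0.3802]
force: [1.1, 5.3, 1.7]
```

```bash
 python3 -m pendant '[[[0,0,0.5,0,0,0,1]]]' | grep -E "force|position"; python3 -m pendant '[[[0,0,0.5,0,0,0,1]]]' | grep -E "force|position"
```

```text
position: [0.4948, 0.1929, 0.3798]
force: [0.7, 5.2, 1.7]
position: [0.4948, 0.1929, 0.3794]
force: [-0.4, 4.5, 5.0]
```

The weight has been taken up (Fz rose to +5 N at z 0.3794, predicted rest 0.3797). I'll ease off the last of the push and release.

```bash
 python3 -m pendant '[[[0,0.4,0,0,0,0,1],[0,0.8,-0.4,0,0,0,1],[0,0.8,-0.4,0,0,0,1]]]' | grep -E "force|position"; python3 -m pendant '[[[0,0,0,0,0,0,0],[0,0,0,0,0,0,0],[0,0,0,0,0,0,0],[0,0,0,0,0,0,0],[0,0,0,0,0,0,0]]]' | grep -E "force|position|width"; python3 - <<'E'
from h import *
st(); im=get_image("wrist"); save("w16.png",im[120:300,120:340],3.5)
im=get_image("scene");save("s16.png",im[190:300,300:410],5)
im=get_image("side");save("d16.png",im[90:200,220:330],5)
E
```

```text
position: [0.4949, 0.1931, 0.3794]
force: [2.3, 3.3, 3.2]
position: [0.4946, 0.1932, 0.3792]
force: [-0.6, -0.3, -0.6]
width: 0.496
t 24.57 pos [0.4946 0.1932 0.3792] yaw 82.58 zax [-0. -0. -1.] F [-0.58 -0.32 -0.56] w 0.496 q [-0.52  0.31  0.06  1.84 -0.02  1.    0.99]
```

View pics/w16.png

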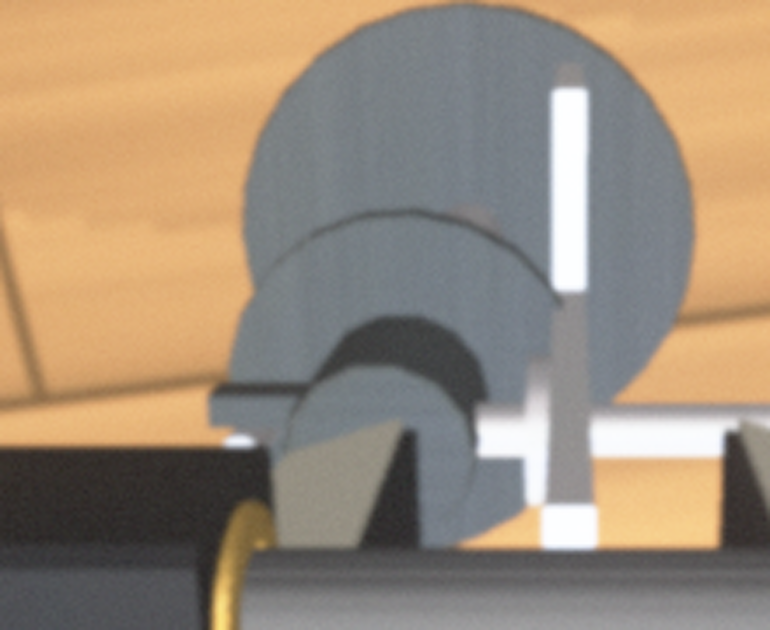

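View pics/s16.png

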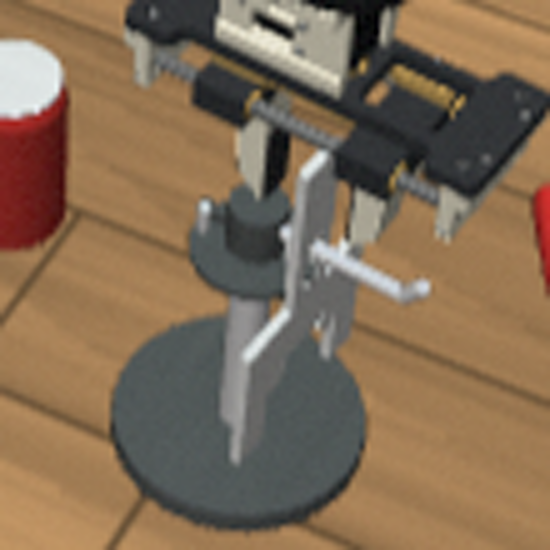

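View pics/d16.png

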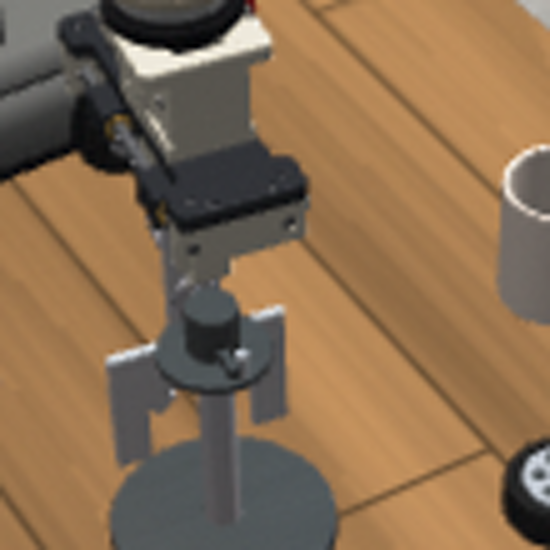

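Released: the gauge hangs by its eye against the shoulder disc, and the fingers stand clear either side. I'll rise straight up and check.

```bash
 python3 -m pendant '[[[0,0,-5,0,0,0,0],[0,0,-20,0,0,0,0],[0,0,-50,0,0,0,0],[0,0,-90,0,0,0,0],[-30,0,-120,0,0,0,0],[-75,0,-120,0,0,0,0],[-75,0,-120,0,0,0,0],[-75,0,-120,0,0,0,0]]]' | grep -E "force|position|clock"; python3 - <<'E'
from h import *
st(); p,r,s=pose(); im=get_image("wrist"); np.save("pics/w17.npy",im); np.save("pics/w17p.npy",np.r_[p,r.as_rotvec()]); save("w17.png",im[0:260,100:400],2.6)
im=get_image("side");np.save("pics/d17.npy",im);save("d17.png",im[90:240,200:350],4);im=get_image("scene"); save("s17.png",im,1.4)
E
```

```text
clock: 25.72
position: [0.5687, 0.1838, 0.4996]
force: [0.2, 0.9, 0.2]
t 25.73 pos [0.5687 0.1838 0.4996] yaw 82.59 zax [-0.  0. -1.] F [0.25 0.91 0.17] w 0.501 q [-0.47  0.33  0.1   1.5  -0.03  1.31  1.07]
```

View pics/w17.png

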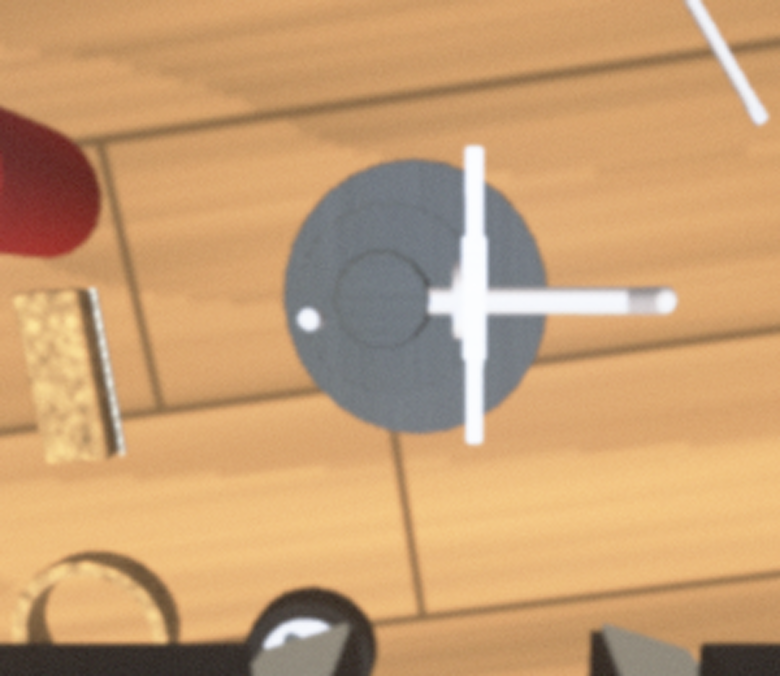

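View pics/d17.png

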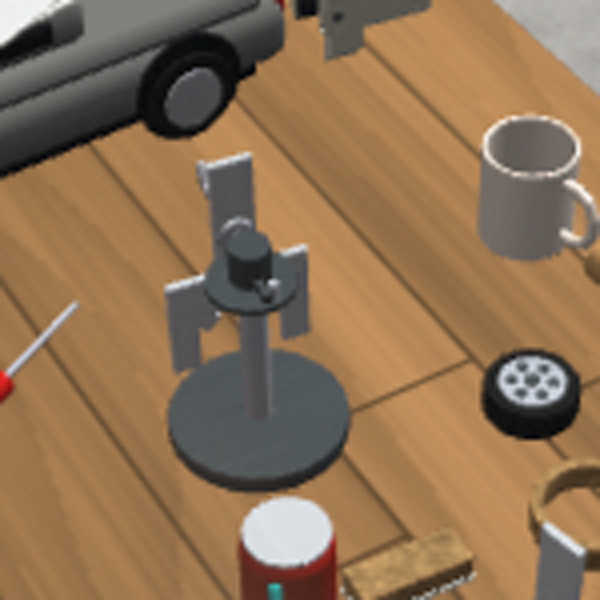

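View pics/s17.png

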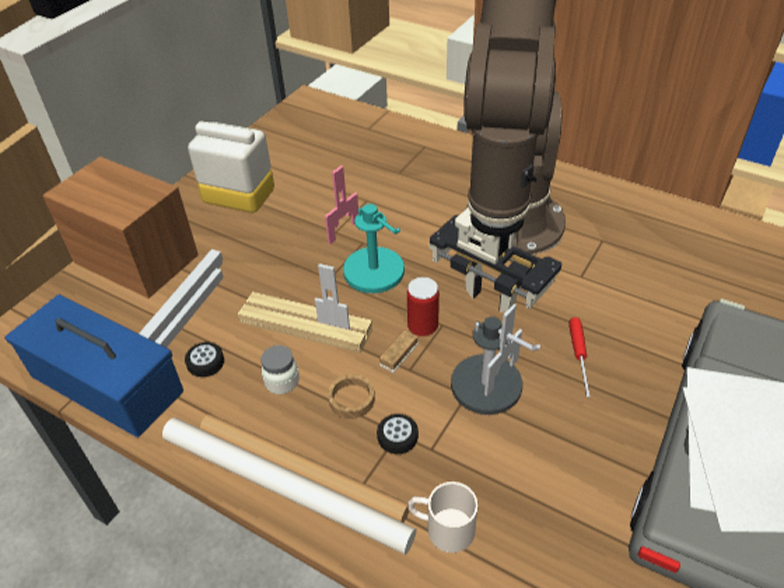

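The gauge hangs upright against the shoulder disc at (460,300) with the arm clear, and the other items look unmoved. One numeric check before handing in.

```bash
python3 - <<'E'
from h import *
v=np.load("pics/w17p.npy"); r=R.from_rotvec(v[3:]); KT=cam("wrist",(v[:3],r)); im=np.load("pics/w17.npy"); g=im.astype(int).min(2)
c=lambda x,y:(100+x/2.6-.3,y/2.6-.3)
P=[]
for u in range(292,338,3):
    col=g[105:128,u].astype(float); w=np.clip(col-140,0,None); P.append(onz(KT,(u,(w*np.arange(105,128)).sum()/w.sum()),.177)[:2])
P=np.array(P);k=P.mean(0);d=np.linalg.svd(P-k)[2][0];d*=np.sign(d[1]);print("prong deg",np.degrees(np.arctan2(d[1],d[0])))
def rep(n,q): q=q[:2]-PA; print(n,"along",round(q@PD*1e3,1),"lat",round(q@[-PD[1],PD[0]]*1e3,1))
rep("tab top ctr z=.2395",onz(KT,c(474,297.5),.2395)); rep("body shoulder far",onz(KT,c(474,146),.1395)); rep("near",onz(KT,c(474,444),.1395)); rep("tip",onz(KT,c(664,300),.188)); rep("hub",onz(KT,c(381,299),.187))
s=arm.observe(); print(s["clock"],s["force"],np.abs(s["dq"]).max())
E
```

```text
prong deg 82.46414020089517
tab top ctr z=.2395 along 30.4 lat 0.8
body shoulder far along 30.3 lat 55.3
near along 30.4 lat -55.4
tip along 93.3 lat 0.4
hub along -0.5 lat 0.7
25.875 [-0.61826449 -0.35573702  0.22159575] 0.003220331952952352
```

```bash
python3 - <<'E'
from h import *
print(arm.sign_off())
E
```

```text
the job is handed in; nothing more can be done
None
```

The wheel-arch gauge is hanging by its eye on the prong, against the shoulder, with the hook on its stop. I handed the job in at about 26 s; no verdict was reported.

- **Hook:** I turned it onto its stop. The pressure peaked at about 17 N in total (15.8 N lateral), above the 10 N aimed for but under the 20 N limit. It then held at about 8.6 N for 0.4 s.
- **Gauge:** I lifted it out of the rack and passed the eye over the tip without contact. I pressed it back against the shoulder with about 7.8 N along the prong for 0.5 s, lowered it onto the prong and released it.
- **Hook, last check:** the prong points 82.5°, as it did on its stop before the hanging.
- **Gauge, last check:** the plate's mid-plane is 30.4 mm from the swivel axis at both heights measured, so it hangs upright. Contact with the shoulder would put it at 31 mm, and the 0.6 mm difference is within the 2 mm calibration. It is centred within 1 mm.
- **Surroundings:** the arm is clear and reads no contact force. The other gauge and the bench items look unmoved in the pictures; I did not measure them.

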